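# Pack the two lunch tins into the carrying board's wells

### The job

Slide each of the two flat steel tins along the wooden board, without lifting it, until it drops into the round well of its own size (big tin in the big well, small tin in the small one). Then press each tin down gently but fully home, so that its lid is flush with the board, and leave everything else where it stands.

Things in the scene. Friction and masses are not known exactly. Their poses are not given: they have to be found in the camera images.
- deck: middle of a pale wooden board, fixed, 280 (x) x 160 (y) x 45 mm high. Origin: centre of its underside; z up. The tins start on it, side by side along its x axis, in either order. A well block continues it flush at each y end (block centres 155 mm from its centre): the board's top is one flat face, 280 x 460 mm, 45 mm above the step
- block_big: fixed end block of the board, 280 (x) x 150 (y) x 45 mm, with the big well (round, 128 mm across) at its middle; at either end of the deck. Origin: centre of its underside. In the well a flat grey seat, 10 to 12 mm below the board's top at first, slides down stiffly (about 9 N), stays where left, and stops firmly 24 mm below the top, where a tin is flush. Its height is not reported
- block_small: the same block with the small well (106 mm across, same kind of seat) at its middle; at the other end of the deck. Origin: centre of its underside
- well_big (a point): centre of the big well's mouth, level with the board's top
- well_small (a point): centre of the small well's mouth, level with the board's top
- tin_big: big closed flat steel tin, a plain disc of 120 mm diameter, 24 mm high, about 0.2 kg, too wide to grasp. Origin: centre of its underside; z up to its lid
- tin_small: small closed flat steel tin, 98 mm diameter, 24 mm high, about 0.2 kg. Origin: centre of its underside
- salt_pot: bystander: white ceramic pot, 42 mm diameter, 46 mm high, loose on a far corner of the board. Origin: centre of its underside
- spice_jar: bystander: amber glass jar, 38 mm diameter, 50 mm high, loose on a near corner of the board. Origin: centre of its underside
- tiffin: bystander: steel three-tier tiffin carrier, 134 mm diameter, 230 mm high, right of the board. Origin: centre of its underside
- cup: bystander: blue melamine mug, 80 mm diameter, 85 mm high, on the grey trivet left of the board. Origin: centre of its underside
- tumbler: bystander: glass tumbler, 68 mm diameter, 120 mm high, left of the board. Origin: centre of its underside
- spatula: bystander: wooden spatula, 280 mm long, lying right of the board

How it is judged:
At the end, for the whole second after the job is handed in: each tin lies level (within 0.06 rad) and at rest in the well of its own size, centre within 8 mm of the well's axis, and pressed down so that its lid is no more than 2.5 mm above the board's top (horizontal distance between tin_big and well_big below 0.008 m and z of tin_big in the frame of well_big below -0.0215 m and angle between each of tin_big, tin_small's own z axis and vertical below 0.06 rad and linear speed of each of tin_big, tin_small below 0.02 m/s and horizontal distance between tin_small and well_small below 0.008 m and z of tin_small in the frame of well_small below -0.0215 m); the robot touches nothing.
It fails at once if a bystander (tiffin carrier, cup, tumbler, spatula, salt pot or spice jar) moved more than 25 mm (distance of any of tiffin, cup, tumbler, spatula, salt_pot, spice_jar from where it was at the start of the episode above 0.025 m).
It fails at once if big tin lifted more than 20 mm off the board instead of slid (z of tin_big in the frame of well_big above 0.02 m).
It fails at once if big tin pushed or pressed with more than 60 N (contact force between the fingers and tin_big above 60 N).
It fails at once if small tin lifted more than 20 mm off the board instead of slid (z of tin_small in the frame of well_small above 0.02 m).
It fails at once if small tin pushed or pressed with more than 60 N (contact force between the fingers and tin_small above 60 N).
It also fails if it takes over 69 s, if anything falls off the work surface, if the arm or the gripper's body presses on something with over 40 N, if the wrist force passes 120 N, or if a joint passes its speed limit or range.

### The arm

A 7-joint arm with a two-finger parallel gripper is mounted at the origin on the work surface. World frame = base frame: x ahead of the robot, y to its left, z up, the work surface at z = 0. Lengths are in m, angles in rad, forces in N, time in s.
With the tool pointing down it reaches from about 0.425 to 0.925 m from the base axis. Payload 6.8 kg.
Tool frame: the origin (TCP) lies at the very end of the fingers, on their centre line; the grasp point (between the pads) lies 19 mm behind it (bot.grasp_offset is the distance from the TCP to the grasp point, in m); z points along the fingers, y is the direction in which the jaws open and shut (so a half turn about z gives the same grasp; the last joint's range is limited). The gripper opens to 85 mm and grips with 20 to 120 N. Pads are 22 mm wide; open, the fingers measure 114 mm over their backs; the gripper's body (76 mm by 85 mm) begins 54 mm behind the grasp point. The pads swing forward as they close: fully open they stand 13 mm farther back than shut.
Start: joints at [1.023, 0.477, 0.022, 1.555, -0.011, 1.109, -0.083], TCP at [0.287, -0.611, 0.202] pointing down, gripper open.
Joint ranges: [-2.96, 2.96], [-0.34, 2.1], [-1.41, 1.46], [0.24, 2.44], [-1.37, 4.51], [0.17, 1.92], [-2.96, 2.96]. Speed limits (rad/s): [2.39, 2.39, 3.14, 3.14, 3.14, 3.14, 3.14].

### API

Orientations are given as a unit quaternion [w, x, y, z].
In Python, from station import monitor, cams, bot, finder gives the robot as it stands.
- The arm moves only by the tool jog_arm, never from a script. Its argument "plan" is a list of rows, each an object of numbers: "x", "y", "z": the shift along the tool's x, y, z as a fraction of full scale; "wx", "wy", "wz": the turn, a rotation vector about the tool's x, y, z as a fraction of full scale. A call has 1 to 12 rows; each row is the pose to reach, as a shift and turn from the pose measured when the call began, along the tool's axes at that moment, turning the shorter way round; what a row does not reach only later rows make up. Full scale, the value 1, is 20 cm for a shift and 180 degrees for a turn. A row lasts 1/12 s, in which the tool goes at most 41.7 mm and 7.16 degrees, less where a joint would pass 70% of its speed; a pose out of reach is approached as far as the arm can. A call with a number of a shift or a turn outside -1 to 1 is refused whole. A call with a gripper value outside its range is refused whole. "hand" is the opening, from -1 (shut) to 1 (fully open), set as the call begins (left out, the last holds). The fingers move at their own pace and stop on an object; "grip_force" is the grip in N (left out, the last holds). Time passes only in rows, so rows that repeat a pose let the fingers close. It gives the time, the measured TCP pose, the force and the opening at its end, in the units of the state.
- monitor.get_obs(): the state, without advancing time (a new reading comes with each control period).
- cams.read_camera(name): name is "scene" or "side" or "wrist"; returns the picture (480x640x3 uint8, red, green, blue); there is no depth.
- cams.get_calibration(name): a dict with "fx", "fy", "cx", "cy" (pixels), "extrinsics" (4x4, takes a point from world to camera coordinates). Camera axes: x right, y down, z forward; pixel columns grow to the right and rows downward; lengths in m; the calibration is good to about 2 mm. The wrist camera is an equidistant fisheye: a pixel r from the principal point sees the ray r / f radians off the axis. A picture is of the moment at which its call begins: read the wrist's pose just before it. get_calibration takes no time and is no camera call; for the wrist camera it gives the pose at the moment of the call.
- bot.hand_in(): hands the job in, once; it reports no verdict.
Trained networks look in the newest picture that a camera, given by its name, has taken for a name from the list of things; names that differ only in an ending like _2 or _b are one class to them, and where a whole thing is asked for, a point or a joint stands for the part that bears it (a point fixed in the world has none). Each returns a list of dicts, best first, with "confidence" (0 to 1); they miss things now and then, are a little off and sometimes report something else, mostly with a low value. They report only what shows in the picture. A call takes as long as a camera call.
- finder.find_in(camera, target): "bbox" ([left, top, width, height] in pixels, round what is visible of it).
- finder.place_of(camera, target): "location" ([column, row] in pixels: a listed point, or the origin of a listed thing).
The state is a dict: "t": time; "q": joint angles; "joint_vel": joint speeds; "joint_torque": joint torques, N m; "eef_pos": TCP position; "tool_rot": TCP orientation; "contact_force": force on the tool from outside, world axes, zero at the start; "torque": the same for the moment, N m; "gripper_width": opening from 0.0 (shut) to 1.0 (fully open).
Only numpy, scipy, OpenCV 4.12 (cv2) and the standard library are available. Lean on these libraries where they do the work, as an engineer would, in place of code of your own. Each camera call takes 0.05 s, during which the arm holds its last target. There are 200 camera calls.

## Working session

There is one attempt and no reset: what is moved stays moved. The work goes in short steps, Python scripts to look and compute and a tool call to move; the robot and the scene stay as the last step left them, time stands still between calls to the robot, and variables do not carry over. Pictures are saved under pics/ and viewed, about 8 in all and at most 12, crops included, and the job is handed in when it is done.

Besides the shell and the picture viewer there is one more tool, called after "Emit:" as name([rows], argument=value, ...), one row to a line, values as JSON. jog_arm: Moves the arm, as the interface text tells. Shift numbers are shares of 20 cm and turn numbers shares of 180 degrees, none past 1 either way. Its arguments: {"type":"object","properties":{"plan":{"type":"array","items":{"type":"object","properties":{"x":{"type":"number","minimum":-1,"maximum":1},"y":{"type":"number","minimum":-1,"maximum":1},"z":{"type":"number","minimum":-1,"maximum":1},"wx":{"type":"number","minimum":-1,"maximum":1},"wy":{"type":"number","minimum":-1,"maximum":1},"wz":{"type":"number","minimum":-1,"maximum":1}}}},"hand":{"type":"number"},"grip_force":{"type":"number"}},"required":["plan"]}

```bash
mkdir -p pics; cat > h.py <<'E'
import numpy as np,cv2
from station import monitor,cams,bot,finder
def ray(cam,px):
    c=cams.get_calibration(cam);E=np.array(c["extrinsics"]);u=np.array([(px[0]-c["cx"])/c["fx"],(px[1]-c["cy"])/c["fy"]])
    if cam=="wrist":
        r=np.linalg.norm(u);d=np.r_[u/max(r,1e-9)*np.sin(r),np.cos(r)]
    else: d=np.r_[u,1]
    R=E[:3,:3];return -R.T@E[:3,3],R.T@d
def onz(cam,px,z):
    o,d=ray(cam,px);return o+d*(z-o[2])/d[2]
def snap(cam,n=None):
    p=cams.read_camera(cam)
    if n: cv2.imwrite(f"pics/{n}.png",cv2.cvtColor(p,cv2.COLOR_RGB2BGR))
    return p
E
python3 - <<'E'
from h import *
np.set_printoptions(precision=4,suppress=True)
o=monitor.get_obs();print(o["t"],o["eef_pos"],o["tool_rot"],o["contact_force"],o["gripper_width"])
Z=dict(well_big=.045,well_small=.045,tin_big=.045,tin_small=.045,salt_pot=.045,spice_jar=.045,deck=0,block_big=0,block_small=0,tiffin=0,cup=0.0,tumbler=0)
a={}
for cam in("scene","side"):
    a[cam]=snap(cam,cam+"0")
    for n,z in Z.items():
        if cam=="side" and n in("tiffin","tumbler","deck","block_big","block_small"):continue
        r=finder.place_of(cam,n)[:2]
        for k in r: print(cam,n,round(k["confidence"],2),np.round(k["location"]),onz(cam,k["location"],z)[:2])
cv2.imwrite("pics/both0.png",cv2.cvtColor(cv2.resize(np.vstack([a["scene"],a["side"]]),None,fx=.6,fy=.6),cv2.COLOR_RGB2BGR))
E
```

```text
0.0 [ 0.2871 -0.6102  0.2013] [-0.0009  0.9759  0.2181 -0.0003] [0.152  0.1939 0.2952] 0.9982852726378795
scene well_big 0.58 [383. 206.] [0.5719 0.1981]
scene well_big 0.49 [167. 324.] [ 0.4136 -0.5352]
scene well_small 0.63 [317. 266.] [ 0.5811 -0.1104]
scene tin_big 0.7 [384. 206.] [0.5734 0.1989]
scene tin_big 0.65 [338. 222.] [0.5106 0.0518]
scene tin_small 0.69 [366. 253.] [0.653  0.0266]
scene tin_small 0.24 [313. 276.] [ 0.5954 -0.1403]
scene salt_pot 0.64 [218. 350.] [ 0.5776 -0.4844]
scene salt_pot 0.59 [418. 214.] [0.6735 0.2517]
scene spice_jar 0.51 [282. 250.] [ 0.4612 -0.1441]
scene spice_jar 0.42 [352. 243.] [0.5965 0.0243]
scene deck 0.79 [352. 243.] [0.5767 0.0464]
scene block_big 0.68 [383. 212.] [0.5678 0.2076]
scene block_small 0.59 [317. 275.] [ 0.5811 -0.1137]
scene block_small 0.54 [433. 161.] [0.544  0.4999]
scene tiffin 0.6 [221. 348.] [ 0.5578 -0.468 ]
scene cup 0.79 [432. 166.] [0.5589 0.4771]
scene cup 0.55 [278. 250.] [ 0.4314 -0.1356]
scene tumbler 0.8 [381. 142.] [0.351  0.4429]
side well_big 0.65 [250. 283.] [0.5712 0.196 ]
side well_small 0.89 [313. 197.] [ 0.5779 -0.1126]
side tin_big 0.85 [308. 251.] [0.5066 0.0559]
side tin_small 0.61 [259. 226.] [0.6436 0.0366]
side salt_pot 0.64 [193. 281.] [0.6807 0.2452]
side salt_pot 0.62 [312. 209.] [ 0.5595 -0.0728]
side spice_jar 0.84 [359. 201.] [ 0.4712 -0.1514]
side cup 0.68 [178. 400.] [0.5656 0.4684]
```

View pics/both0.png

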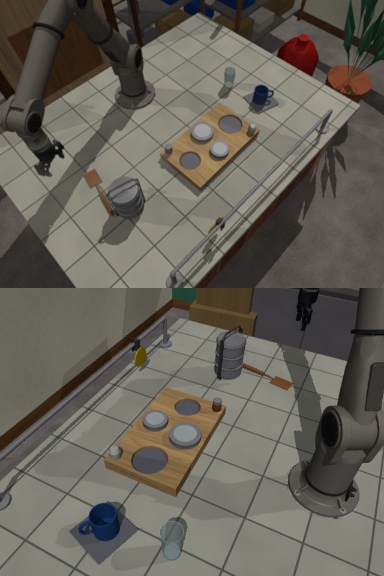

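The scene shows the board with the tins on the deck: big tin near the robot at about (0.51, 0.05), small tin at (0.65, 0.03). The big well is at the +y end and the small well at the −y end. I'll bring the wrist over the board for a closer look.

Emit:
jog_arm([
  {"x": 0.85, "y": -0.82, "z": -0.4},
  {"x": 0.85, "y": -0.82, "z": -0.4},
  {"x": 0.85, "y": -0.82, "z": -0.4},
  {"x": 0.85, "y": -0.82, "z": -0.4},
  {"x": 0.85, "y": -0.82, "z": -0.4},
  {"x": 0.85, "y": -0.82, "z": -0.4},
  {"x": 0.85, "y": -0.82, "z": -0.4},
], hand=1)

```text
invalid input at $.plan[0]: expected keys x, y, z, wx, wy, wz
```

Emit:
jog_arm([
  {"x": 0.85, "y": -0.82},
  {"x": 0.85, "y": -0.82},
  {"x": 0.85, "y": -0.82},
  {"x": 0.85, "y": -0.82},
  {"x": 0.85, "y": -0.82},
  {"x": 0.85, "y": -0.82},
  {"x": 0.85, "y": -0.82},
])

```text
invalid input at $.plan[0]: expected keys x, y, z, wx, wy, wz
```

Emit:
jog_arm([
  {"x": 0.8, "y": -0.82, "wz": -0.22},
  {"x": 0.8, "y": -0.82, "wz": -0.22},
  {"x": 0.8, "y": -0.82, "wz": -0.22},
  {"x": 0.8, "y": -0.82, "wz": -0.22},
  {"x": 0.8, "y": -0.82, "wz": -0.22},
  {"x": 0.8, "y": -0.82, "wz": -0.22},
  {"x": 0.8, "y": -0.82, "wz": -0.22},
  {"x": 0.8, "y": -0.82, "wz": -0.22},
])

```text
invalid input at $.plan[0]: expected keys x, y, z, wx, wy, wz
```

```bash
python3 - <<'E'
from h import *
np.set_printoptions(precision=4,suppress=True)
o=monitor.get_obs();print(o["t"],o["q"],o["eef_pos"],o["tool_rot"],o["contact_force"])
snap("wrist","w1")
for n in("well_big","well_small","tin_big","tin_small","salt_pot","spice_jar"):
    for k in finder.place_of("wrist",n)[:2]: print(n,round(k["confidence"],2),np.round(k["location"]),onz("wrist",k["location"],.045)[:2])
# triangulate earlier scene/side
P=dict(well_big=((383,206),(250,283)),well_small=((317,266),(313,197)),tin_big=((338,222),(308,251)),tin_small=((366,253),(259,226)))
for n,(a,b) in P.items():
    A=np.zeros((3,3));v=np.zeros(3)
    for c,p in(("scene",a),("side",b)):
        q,d=ray(c,p);d/=np.linalg.norm(d);M=np.eye(3)-np.outer(d,d);A+=M;v+=M@q
    print("tri",n,np.linalg.solve(A,v))
E
```

```text
1.05 [ 1.0229  0.477   0.0224  1.5554 -0.0115  1.1093 -0.0831] [ 0.2874 -0.6108  0.2023] [-0.      0.9759  0.2181  0.    ] [-0.4789  0.6657 -0.4096]
tri well_big [0.5713 0.1962 0.0464]
tri well_small [ 0.5781 -0.1103  0.045 ]
tri tin_big [0.5083 0.0526 0.0402]
tri tin_small [0.6483 0.0305 0.0358]
```

View pics/w1.png

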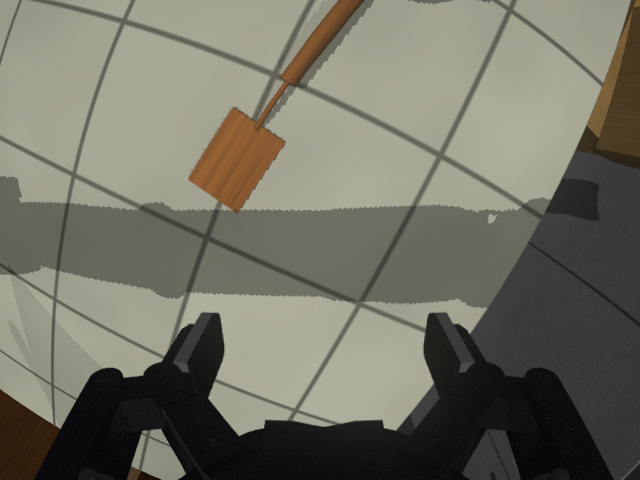

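The move was refused because every row needs all six keys. The wrist view still shows the start spot, with only the spatula at about (240,160). I'll resend the move with full rows.

Emit:
jog_arm([
  {"x": 0.85, "y": -0.82, "z": -0.4, "wx": 0, "wy": 0, "wz": 0},
  {"x": 0.85, "y": -0.82, "z": -0.4, "wx": 0, "wy": 0, "wz": 0},
  {"x": 0.85, "y": -0.82, "z": -0.4, "wx": 0, "wy": 0, "wz": 0},
  {"x": 0.85, "y": -0.82, "z": -0.4, "wx": 0, "wy": 0, "wz": 0},
  {"x": 0.85, "y": -0.82, "z": -0.4, "wx": 0, "wy": 0, "wz": 0},
  {"x": 0.85, "y": -0.82, "z": -0.4, "wx": 0, "wy": 0, "wz": 0},
  {"x": 0.85, "y": -0.82, "z": -0.4, "wx": 0, "wy": 0, "wz": 0},
], hand=1)

```text
t: 1.98
eef_pos: [0.377, -0.383, 0.2856]
tool_rot: [0.001, 0.975, 0.223, 0.003]
contact_force: [0.3, 0.9, -0.0]
gripper_width: 1.001
```

Emit:
jog_arm([
  {"x": 0.85, "y": -0.82, "z": 0, "wx": 0, "wy": 0, "wz": 0},
  {"x": 0.85, "y": -0.82, "z": 0, "wx": 0, "wy": 0, "wz": 0},
  {"x": 0.85, "y": -0.82, "z": 0, "wx": 0, "wy": 0, "wz": 0},
  {"x": 0.85, "y": -0.82, "z": 0, "wx": 0, "wy": 0, "wz": 0},
  {"x": 0.85, "y": -0.82, "z": 0, "wx": 0, "wy": 0, "wz": 0},
  {"x": 0.85, "y": -0.82, "z": 0, "wx": 0, "wy": 0, "wz": 0},
  {"x": 0.85, "y": -0.82, "z": 0, "wx": 0, "wy": 0, "wz": 0},
])

```text
t: 2.57
eef_pos: [0.4615, -0.1533, 0.2867]
tool_rot: [-0.0, 0.973, 0.229, 0.004]
contact_force: [-0.2, 0.4, 0.1]
gripper_width: 1.001
```

Emit:
jog_arm([
  {"x": 0.8, "y": -0.82, "z": 0, "wx": 0, "wy": 0, "wz": -0.22},
  {"x": 0.8, "y": -0.82, "z": 0, "wx": 0, "wy": 0, "wz": -0.22},
  {"x": 0.8, "y": -0.82, "z": 0, "wx": 0, "wy": 0, "wz": -0.22},
  {"x": 0.8, "y": -0.82, "z": 0, "wx": 0, "wy": 0, "wz": -0.22},
  {"x": 0.8, "y": -0.82, "z": 0, "wx": 0, "wy": 0, "wz": -0.22},
  {"x": 0.8, "y": -0.82, "z": 0, "wx": 0, "wy": 0, "wz": -0.22},
  {"x": 0.8, "y": -0.82, "z": 0, "wx": 0, "wy": 0, "wz": -0.22},
  {"x": 0.8, "y": -0.82, "z": 0, "wx": 0, "wy": 0, "wz": -0.22},
])

```text
t: 3.23
eef_pos: [0.5318, 0.0663, 0.2877]
tool_rot: [0.001, 0.838, 0.546, 0.004]
contact_force: [0.3, -0.3, -0.3]
gripper_width: 0.999
```

```bash
cat > look.py <<'E'
from h import *
import sys
np.set_printoptions(precision=4,suppress=True)
o=monitor.get_obs();print(o["t"],o["q"],o["eef_pos"],o["tool_rot"],o["contact_force"])
snap("wrist",sys.argv[1])
for n in("well_big","well_small","tin_big","tin_small","salt_pot","spice_jar"):
    for k in finder.place_of("wrist",n)[:2]: print(n,round(k["confidence"],2),np.round(k["location"]),onz("wrist",k["location"],.045)[:2])
E
python3 look.py w2
```

```text
3.2333 [ 0.1981  0.2089 -0.5088  1.7583  0.1081  1.1937 -0.7552] [0.5318 0.0663 0.2877] [0.0008 0.8375 0.5464 0.0041] [ 0.3203 -0.3494 -0.2539]
well_big 0.79 [308.  75.] [0.574  0.1925]
well_small 0.73 [412. 308.] [ 0.578  -0.1195]
tin_big 0.67 [309. 219.] [0.5067 0.0435]
salt_pot 0.85 [382.   6.] [0.6827 0.236 ]
salt_pot 0.6 [429. 185.] [0.6511 0.0241]
spice_jar 0.9 [346. 361.] [ 0.4691 -0.1585]
```

View pics/w2.png

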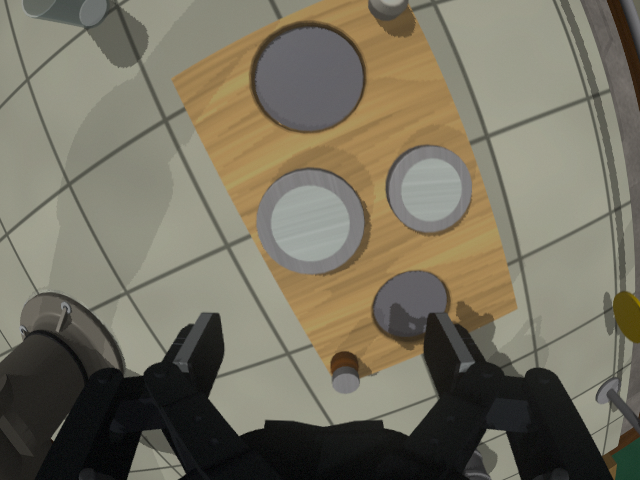

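The wrist view shows the big well at (308,76), the big tin at (310,221), the small tin at (430,189) and the small well at (411,305). The y values differ by about 7 mm between this view and the fixed cameras, probably because the arm was still settling. I'll measure once more at rest by fitting ellipses.

```bash
cat > fit.py <<'E'
from h import *
from scipy.optimize import least_squares
np.set_printoptions(precision=4,suppress=True)
def proj(cam,c,P):
    E=np.array(c["extrinsics"]);q=P@E[:3,:3].T+E[:3,3]
    if cam=="wrist":
        r=np.linalg.norm(q[:,:2],axis=1);u=q[:,:2]/r[:,None]*np.arctan2(r,q[:,2])[:,None]
    else:u=q[:,:2]/q[:,2:]
    return u*[c["fx"],c["fy"]]+[c["cx"],c["cy"]]
def circ(cam,img,c,x,y,z,r,s=.012):
    """fit circle centre of known radius: maximise radial gradient"""
    g=cv2.GaussianBlur(cv2.cvtColor(img,cv2.COLOR_RGB2LAB),(0,0),1).astype(np.float32)
    t=np.linspace(0,2*np.pi,120)
    def smp(xy,rr):
        P=np.c_[xy[0]+rr*np.cos(t),xy[1]+rr*np.sin(t),0*t+z];p=proj(cam,c,P).astype(np.float32)
        return cv2.remap(g,p[:,:1],p[:,1:],cv2.INTER_LINEAR)[:,0]
    f=lambda xy:np.minimum(np.linalg.norm(smp(xy,r+.003)-smp(xy,r-.003),axis=1),60).mean()
    b=max((f((x+i,y+j)),x+i,y+j) for i in np.arange(-s,s+.0001,.001) for j in np.arange(-s,s+.0001,.001))
    return np.array(b)
E
python3 - <<'E'
from fit import *
o=monitor.get_obs();print(o["t"],o["eef_pos"],o["tool_rot"],o["joint_vel"])
print(cams.get_calibration("wrist")["extrinsics"][:3,3] if 0 else "")
for cam in("wrist","scene","side"):
    c=cams.get_calibration(cam);im=snap(cam)
    for n,x,y,z,r in(("well_big",.572,.195,.045,.064),("well_small",.578,-.113,.045,.053),("tin_big",.508,.05,.069,.06),("tin_small",.649,.03,.069,.049)):
        print(cam,n,circ(cam,im,c,x,y,z,r))
E
```

```text
3.5833 [0.5315 0.0635 0.2879] [0.0014 0.839  0.5442 0.0041] [-0.0035 -0.0015 -0.0073 -0.0018  0.0015  0.0009 -0.0005]

wrist well_big [59.6724  0.572   0.196 ]
wrist well_small [47.0578  0.58   -0.113 ]
wrist tin_big [33.2139  0.511   0.05  ]
wrist tin_small [35.4595  0.645   0.033 ]
scene well_big [27.524  0.572  0.197]
scene well_small [28.8979  0.58   -0.113 ]
scene tin_big [21.0251  0.508   0.049 ]
scene tin_small [25.2326  0.646   0.031 ]
side well_big [37.4383  0.57    0.201 ]
side well_small [29.9555  0.578  -0.109 ]
side tin_big [23.7048  0.508   0.052 ]
side tin_small [24.0269  0.645   0.034 ]
```

The measurements agree within 3 mm. The big push heading is about 66.9° and the small one about 65.5°+180°, while the tool x axis is at 65.9°, so one wrist orientation serves both. I'll go behind the big tin.

Emit:
jog_arm([
  {"x": -0.48, "y": -0.07, "z": 0.9, "wx": 0, "wy": 0, "wz": 0},
  {"x": -0.48, "y": -0.07, "z": 0.9, "wx": 0, "wy": 0, "wz": 0},
  {"x": -0.48, "y": -0.07, "z": 0.9, "wx": 0, "wy": 0, "wz": 0},
  {"x": -0.48, "y": -0.07, "z": 0.9, "wx": 0, "wy": 0, "wz": 0},
  {"x": -0.48, "y": -0.07, "z": 0.9, "wx": 0, "wy": 0, "wz": 0},
  {"x": -0.48, "y": -0.07, "z": 0.9, "wx": 0, "wy": 0, "wz": 0},
  {"x": -0.48, "y": -0.07, "z": 0.9, "wx": 0, "wy": 0, "wz": 0},
  {"x": -0.48, "y": -0.07, "z": 0.9, "wx": 0, "wy": 0, "wz": 0},
])

```text
t: 4.4
eef_pos: [0.4825, -0.0166, 0.1083]
tool_rot: [0.001, 0.839, 0.545, 0.005]
contact_force: [0.2, 0.3, 0.3]
gripper_width: 0.999
```

Emit:
jog_arm([
  {"x": 0, "y": 0, "z": 0.1, "wx": 0, "wy": 0, "wz": 0},
  {"x": 0, "y": 0, "z": 0.2, "wx": 0, "wy": 0, "wz": 0},
  {"x": 0, "y": 0, "z": 0.27, "wx": 0, "wy": 0, "wz": 0},
  {"x": 0, "y": 0, "z": 0.27, "wx": 0, "wy": 0, "wz": 0},
  {"x": 0, "y": 0, "z": 0.27, "wx": 0, "wy": 0, "wz": 0},
])

```text
t: 4.82
eef_pos: [0.4845, -0.0155, 0.0555]
tool_rot: [0.002, 0.838, 0.545, 0.006]
contact_force: [0.2, -0.1, -0.3]
gripper_width: 1.001
```

```bash
python3 - <<'E'
from h import *
p=snap("side");cv2.imwrite("pics/s2.png",cv2.cvtColor(cv2.resize(p[130:330,180:440],None,fx=3,fy=3),cv2.COLOR_RGB2BGR))
o=monitor.get_obs();print(o["t"],o["eef_pos"],o["tool_rot"],o["contact_force"])
E
```

```text
4.8667 [ 0.48487315 -0.01562813  0.05593368] [0.00208664 0.83830436 0.54516135 0.00636695] [-0.16406506  0.55434974  0.00387556]
```

View pics/s2.png

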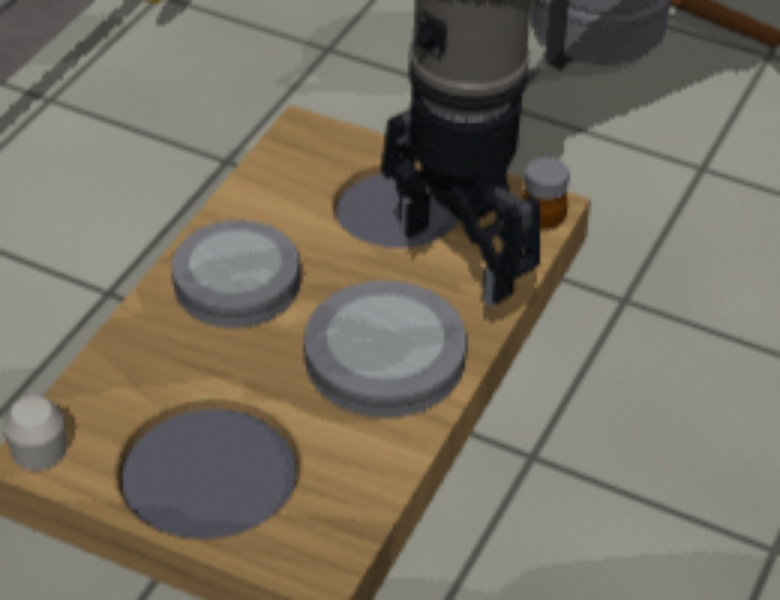

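Emit:
jog_arm([
  {"x": 0, "y": -0.024, "z": 0.03, "wx": 0, "wy": 0, "wz": 0},
  {"x": 0, "y": -0.024, "z": 0.05, "wx": 0, "wy": 0, "wz": 0},
  {"x": 0, "y": -0.024, "z": 0.07, "wx": 0, "wy": 0, "wz": 0},
  {"x": 0, "y": -0.024, "z": 0.088, "wx": 0, "wy": 0, "wz": 0},
  {"x": 0, "y": -0.024, "z": 0.088, "wx": 0, "wy": 0, "wz": 0},
])

```text
t: 5.28
eef_pos: [0.4803, -0.0137, 0.0377]
tool_rot: [0.002, 0.838, 0.545, 0.006]
contact_force: [-0.2, 0.3, 0.1]
gripper_width: 0.999
```

```bash
python3 - <<'E'
from h import *
p=snap("side");cv2.imwrite("pics/s3.png",cv2.cvtColor(cv2.resize(p[170:270,270:400],None,fx=5,fy=5),cv2.COLOR_RGB2BGR))
o=monitor.get_obs();print(o["t"],o["eef_pos"],o["tool_rot"],o["contact_force"])
E
```

```text
5.3333 [ 0.48040416 -0.01366463  0.0379227 ] [0.00188387 0.83830532 0.54516459 0.00601741] [-1.38384926e-01 -8.57601893e-06  1.58301841e-02]
```

View pics/s3.png

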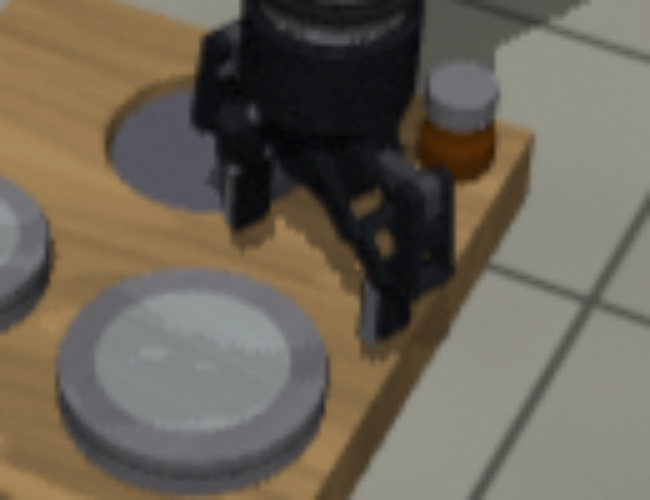

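Tips are just above the board behind the big tin, with no contact. Now the push.

Emit:
jog_arm([
  {"x": 0.04, "y": 0, "z": 0, "wx": 0, "wy": 0, "wz": 0},
  {"x": 0.07, "y": 0, "z": 0, "wx": 0, "wy": 0, "wz": 0},
  {"x": 0.1, "y": 0, "z": 0, "wx": 0, "wy": 0, "wz": 0},
  {"x": 0.14, "y": 0, "z": 0, "wx": 0, "wy": 0, "wz": 0},
  {"x": 0.18, "y": -0.001, "z": 0, "wx": 0, "wy": 0, "wz": 0},
  {"x": 0.22, "y": -0.002, "z": 0, "wx": 0, "wy": 0, "wz": 0},
  {"x": 0.26, "y": -0.003, "z": 0, "wx": 0, "wy": 0, "wz": 0},
  {"x": 0.3, "y": -0.004, "z": 0, "wx": 0, "wy": 0, "wz": 0},
  {"x": 0.34, "y": -0.005, "z": 0, "wx": 0, "wy": 0, "wz": 0},
  {"x": 0.38, "y": -0.006, "z": 0, "wx": 0, "wy": 0, "wz": 0},
  {"x": 0.42, "y": -0.007, "z": 0, "wx": 0, "wy": 0, "wz": 0},
  {"x": 0.46, "y": -0.007, "z": 0, "wx": 0, "wy": 0, "wz": 0},
])

```text
t: 6.33
eef_pos: [0.5167, 0.0718, 0.0387]
tool_rot: [0.002, 0.838, 0.545, 0.006]
contact_force: [-0.5, 1.1, 0.2]
gripper_width: 1.002
```

```bash
python3 - <<'E'
from fit import *
cams.read_camera("scene")
o=monitor.get_obs();print(o["t"],o["eef_pos"],o["tool_rot"],o["contact_force"])
T=o["eef_pos"][:2];a=2*np.arctan2(o["tool_rot"][2],o["tool_rot"][1]);X=np.array([np.cos(a),np.sin(a)])
for cam in("scene","side","wrist"):
    c=cams.get_calibration(cam);im=snap(cam)
    b=circ(cam,im,c,*(T+X*.053),.069,.06);d=b[1:]-T
    w=np.array([.5715,.197])-b[1:]
    print(cam,b,"rel",d@X,d@[X[1],-X[0]],"well-tin",w@X,w@[X[1],-X[0]])
E
```

```text
6.3833 [0.5176 0.0737 0.0389] [0.0016 0.8378 0.5459 0.0069] [0.7232 1.3671 0.0075]
scene [13.3923  0.551   0.1262] rel 0.06150731108401978 0.009360857766236807 well-tin 0.07305659048553564 -0.009821981153840583
side [15.9276  0.543   0.1102] rel 0.04363914223376327 0.00850731108401978 well-tin 0.09092475933579214 -0.00896843447162356
wrist [12.0949  0.551   0.1342] rel 0.06882528796056578 0.006128642669072315 well-tin 0.06573861360898962 -0.006589766056676091
```

```bash
python3 - <<'E'
from h import *
w=snap("wrist");s=snap("side")[150:330,180:420]
cv2.imwrite("pics/c4.png",cv2.cvtColor(np.hstack([cv2.resize(w,(400,300)),cv2.resize(s,(400,300))]),cv2.COLOR_RGB2BGR))
o=monitor.get_obs();print(o["t"],o["eef_pos"])
E
```

```text
6.6333 [0.51617757 0.07034348 0.03853511]
```

View pics/c4.png

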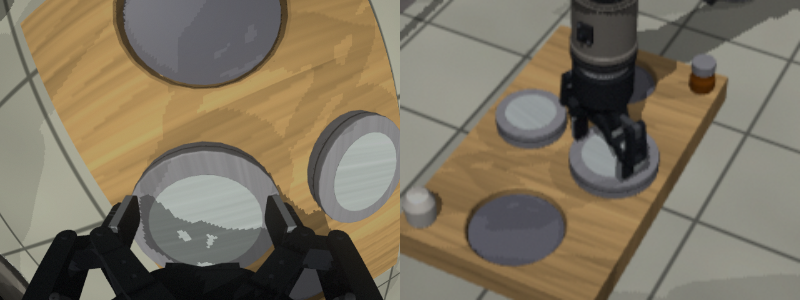

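The wrist view shows the big tin cradled between the fingers and the well ahead. My fit was spoilt by the fingers hiding part of the rim, so I'll refit using only the front arc.

```bash
cat >> fit.py <<'E'
def arc(cam,img,c,x,y,z,r,a0,half,s=.015):
    """as circ, only rim angles within half of a0, signed along the mean gradient"""
    g=cv2.GaussianBlur(cv2.cvtColor(img,cv2.COLOR_RGB2LAB),(0,0),.8).astype(np.float32)
    t=a0+np.linspace(-half,half,90)
    def smp(xy,rr):
        p=proj(cam,c,np.c_[xy[0]+rr*np.cos(t),xy[1]+rr*np.sin(t),0*t+z]).astype(np.float32)
        return cv2.remap(g,p[:,:1],p[:,1:],cv2.INTER_LINEAR)[:,0]
    f=lambda xy:np.minimum(np.linalg.norm(smp(xy,r+.002)-smp(xy,r-.002),axis=1),50).mean()
    return np.array(max((f((x+i,y+j)),x+i,y+j) for i in np.arange(-s,s+.0001,.001) for j in np.arange(-s,s+.0001,.001)))
E
python3 - <<'E'
from fit import *
o=monitor.get_obs();T=o["eef_pos"][:2];a=2*np.arctan2(o["tool_rot"][2],o["tool_rot"][1]);X=np.array([np.cos(a),np.sin(a)]);Y=np.array([X[1],-X[0]])
c=cams.get_calibration("wrist");im=snap("wrist");W=np.array([.5715,.197])
print(o["t"],T,a)
for z in(.045,.069):
    b=arc("wrist",im,c,*(T+X*.053),z,.06,a,1.2);d=b[1:]-T;w=W-b[1:]
    print(z,b,"rel",d@X,d@Y,"well-tin",w@X,w@Y)
print("well",arc("wrist",im,c,*W,.045,.064,a+np.pi,1.2))
w=W-T;print("well-tcp",w@X,w@Y)
E
```

```text
6.6333 [0.5162 0.0703] 1.1525346681316668
0.045 [5.9659 0.5237 0.1078] rel 0.03726182365546727 -0.008325251068189493 well-tin 0.10094690119993452 0.0074342777313953015
0.069 [17.0147  0.5527  0.1338] rel 0.07279953447087796 0.007614357145322045 well-tin 0.06540919038452385 -0.008505330482116238
well [50.      0.5715  0.197 ]
well-tcp 0.1382087248554018 -0.000890973336794193
```

```bash
python3 - <<'E'
from fit import *
o=monitor.get_obs();T=np.array(o["eef_pos"][:2]);a=2*np.arctan2(o["tool_rot"][2],o["tool_rot"][1]);X=np.array([np.cos(a),np.sin(a)]);Y=np.array([X[1],-X[0]])
p=snap("wrist");c=cams.get_calibration("wrist")
for px,z in(((328,229),.045),((328,242),.069)):
    d=onz("wrist",px,z)[:2]-T;print(px,z,d@X-.06,d@Y)
im=p.copy()
t=np.linspace(0,2*np.pi,200)
for d in(.0534,):
  for z,col in((.045,(255,0,0)),(.069,(0,255,0))):
    C=T+X*d;q=proj("wrist",c,np.c_[C[0]+.06*np.cos(t),C[1]+.06*np.sin(t),0*t+z])
    cv2.polylines(im,[np.int32(q*4)],True,col,1,shift=2)
cv2.imwrite("pics/c5.png",cv2.cvtColor(cv2.resize(im[190:480,120:540],None,fx=1.8,fy=1.8),cv2.COLOR_RGB2BGR))
E
```

```text
(328, 229) 0.045 -0.026536303268563502 0.002769499162168527
(328, 242) 0.069 -0.02499776111684144 0.002236663524507085
```

View pics/c5.png

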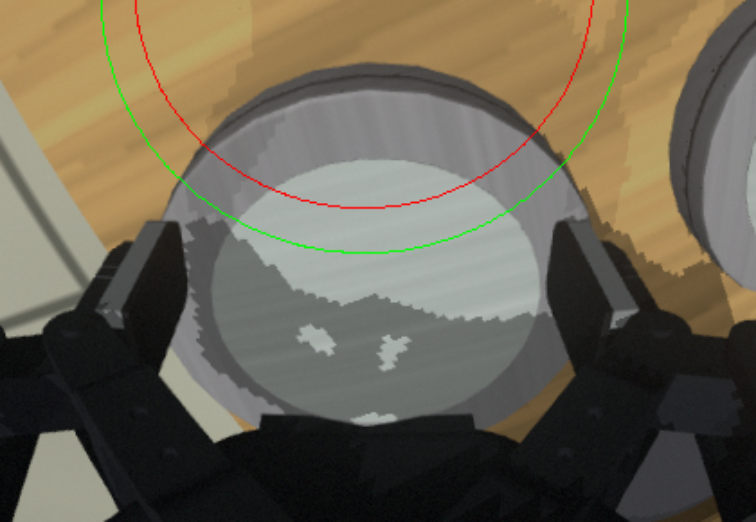

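The overlay disagrees with my assumption. The big tin is still at its starting place, about 26 mm behind the TCP, so the fingers passed over its lid. The open fingertips must stand higher than I took them to be. I'll work out their height from the pixels.

```bash
python3 - <<'E'
from h import *
np.set_printoptions(precision=4,suppress=True)
o=monitor.get_obs();T=np.array(o["eef_pos"]);a=2*np.arctan2(o["tool_rot"][2],o["tool_rot"][1]);X=np.array([np.cos(a),np.sin(a),0]);Y=np.array([X[1],-X[0],0])
c=cams.get_calibration("wrist");E=np.array(c["extrinsics"]);C=-E[:3,:3].T@E[:3,3]-T
print("t",o["t"],"cam rel",C@X,C@Y,C[2],"F",o["contact_force"])
for px in((205,313),(222,313),(428,313),(445,313),(222,350),(426,350)):
    q,d=ray("wrist",px)
    for h in(.0425,.0495):
        s=(np.sign(d@Y)*h-(q-T)@Y)/(d@Y);P=q+s*d-T;print(px,h,"rel tcp x,y,z:",P@X,P@Y,P[2])
E
```

```text
t 6.7333 cam rel 0.08212661066418483 -0.001094667796542402 0.17310214521082204 F [ 0.1725  0.2572 -1.0072]
(205, 313) 0.0425 rel tcp x,y,z: 0.017963393393071903 -0.04249999999999998 0.05980959909372115
(205, 313) 0.0495 rel tcp x,y,z: 0.007115937353091489 -0.049500000000000016 0.04065632146940873
(222, 313) 0.0425 rel tcp x,y,z: 0.006380384426764215 -0.04250000000000001 0.038873374692955265
(222, 313) 0.0495 rel tcp x,y,z: -0.006425299175930512 -0.04950000000000001 0.016180611620603802
(428, 313) 0.0425 rel tcp x,y,z: 0.009497372113605696 0.04250000000000003 0.045384010752285736
(428, 313) 0.0495 rel tcp x,y,z: -0.0021647117042317143 0.04950000000000003 0.0248762976213541
(445, 313) 0.0425 rel tcp x,y,z: 0.01976188895898131 0.04249999999999996 0.06397945438596087
(445, 313) 0.0495 rel tcp x,y,z: 0.00974797959800557 0.04949999999999999 0.04645761342736063
(222, 350) 0.0425 rel tcp x,y,z: -0.007448368815168908 -0.04249999999999999 0.0464420445073776
(222, 350) 0.0495 rel tcp x,y,z: -0.02259194629631073 -0.049500000000000016 0.025028843411261936
(426, 350) 0.0425 rel tcp x,y,z: -0.00576527061897843 0.04250000000000004 0.04976264259204198
(426, 350) 0.0495 rel tcp x,y,z: -0.01987807844798864 0.04950000000000002 0.029958006796653808
```

Wrist-view geometry puts the fully open tips about 35 mm above the TCP, so they went just above the lid. I'll lift, back off, narrow the hand and touch down on the board to find the real tip height.

Emit:
jog_arm([
  {"x": 0, "y": 0, "z": -0.15, "wx": 0, "wy": 0, "wz": 0},
  {"x": 0, "y": 0, "z": -0.2, "wx": 0, "wy": 0, "wz": 0},
  {"x": -0.15, "y": 0.01, "z": -0.2, "wx": 0, "wy": 0, "wz": 0},
  {"x": -0.3, "y": 0.01, "z": -0.2, "wx": 0, "wy": 0, "wz": 0},
  {"x": -0.45, "y": 0.01, "z": -0.2, "wx": 0, "wy": 0, "wz": 0},
  {"x": -0.56, "y": 0.01, "z": -0.2, "wx": 0, "wy": 0, "wz": 0},
  {"x": -0.56, "y": 0.01, "z": -0.2, "wx": 0, "wy": 0, "wz": 0},
  {"x": -0.56, "y": 0.01, "z": -0.2, "wx": 0, "wy": 0, "wz": 0},
], hand=0.3)

```text
t: 7.4
eef_pos: [0.4718, -0.0345, 0.0779]
tool_rot: [0.002, 0.839, 0.543, 0.006]
contact_force: [-0.3, 0.7, -0.4]
gripper_width: 0.649
```

```bash
python3 - <<'E'
from fit import *
o=monitor.get_obs();T=np.array(o["eef_pos"][:2]);a=2*np.arctan2(o["tool_rot"][2],o["tool_rot"][1]);X=np.array([np.cos(a),np.sin(a)]);Y=np.array([X[1],-X[0]])
print(o["t"],o["eef_pos"],o["tool_rot"],o["contact_force"],o["gripper_width"])
c=cams.get_calibration("wrist");p=snap("wrist")
for n,x,y,z,r in(("tin_big",.508,.05,.069,.06),("tin_small",.6455,.0325,.069,.049)):
    b=circ("wrist",p,c,x,y,z,r);d=b[1:]-T;print(n,b,d@X,d@Y)
cv2.imwrite("pics/w6.png",cv2.cvtColor(p,cv2.COLOR_RGB2BGR))
E
```

```text
7.4 [ 0.4718 -0.0345  0.0779] [0.0024 0.8394 0.5434 0.0058] [-0.3412  0.735  -0.3722] 0.6492558152513793
tin_big [36.8294  0.508   0.046 ] 0.0882444163349371 0.00010990291777693978
tin_small [37.3755  0.6365  0.0255] 0.1221421097031942 0.12574208981393667
```

View pics/w6.png

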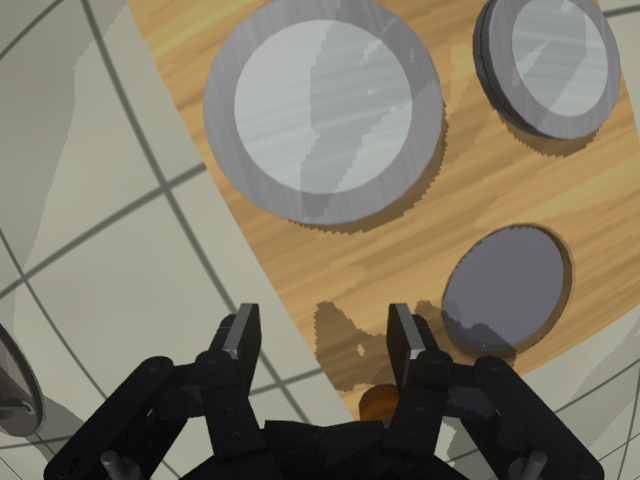

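Emit:
jog_arm([
  {"x": 0, "y": 0, "z": 0.1, "wx": 0, "wy": 0, "wz": 0},
  {"x": 0, "y": 0, "z": 0.14, "wx": 0, "wy": 0, "wz": 0},
  {"x": 0, "y": 0, "z": 0.16, "wx": 0, "wy": 0, "wz": 0},
  {"x": 0, "y": 0, "z": 0.175, "wx": 0, "wy": 0, "wz": 0},
  {"x": 0, "y": 0, "z": 0.19, "wx": 0, "wy": 0, "wz": 0},
  {"x": 0, "y": 0, "z": 0.19, "wx": 0, "wy": 0, "wz": 0},
])

```text
t: 7.95
eef_pos: [0.473, -0.0326, 0.0398]
tool_rot: [0.002, 0.839, 0.545, 0.006]
contact_force: [0.5, -0.4, 0.4]
gripper_width: 0.651
```

Emit:
jog_arm([
  {"x": 0, "y": 0, "z": 0.01, "wx": 0, "wy": 0, "wz": 0},
  {"x": 0, "y": 0, "z": 0.02, "wx": 0, "wy": 0, "wz": 0},
  {"x": 0, "y": 0, "z": 0.02, "wx": 0, "wy": 0, "wz": 0},
])

```text
t: 8.2
eef_pos: [0.473, -0.0325, 0.0357]
tool_rot: [0.002, 0.839, 0.545, 0.006]
contact_force: [0.5, -0.5, -0.1]
gripper_width: 0.65
```

Emit:
jog_arm([
  {"x": 0, "y": 0, "z": 0.01, "wx": 0, "wy": 0, "wz": 0},
  {"x": 0, "y": 0, "z": 0.02, "wx": 0, "wy": 0, "wz": 0},
  {"x": 0, "y": 0, "z": 0.02, "wx": 0, "wy": 0, "wz": 0},
])

```text
t: 8.45
eef_pos: [0.4729, -0.0326, 0.0314]
tool_rot: [0.002, 0.839, 0.545, 0.006]
contact_force: [-0.2, 0.8, -1.1]
gripper_width: 0.65
```

Emit:
jog_arm([
  {"x": 0, "y": 0, "z": 0.01, "wx": 0, "wy": 0, "wz": 0},
  {"x": 0, "y": 0, "z": 0.015, "wx": 0, "wy": 0, "wz": 0},
  {"x": 0, "y": 0, "z": 0.015, "wx": 0, "wy": 0, "wz": 0},
])

```text
t: 8.7
eef_pos: [0.4727, -0.0326, 0.0282]
tool_rot: [0.002, 0.839, 0.545, 0.006]
contact_force: [-0.3, 0.1, -0.2]
gripper_width: 0.651
```

Emit:
jog_arm([
  {"x": 0, "y": 0, "z": 0.01, "wx": 0, "wy": 0, "wz": 0},
  {"x": 0, "y": 0, "z": 0.015, "wx": 0, "wy": 0, "wz": 0},
  {"x": 0, "y": 0, "z": 0.015, "wx": 0, "wy": 0, "wz": 0},
])

```text
t: 8.95
eef_pos: [0.4725, -0.0326, 0.0249]
tool_rot: [0.002, 0.839, 0.545, 0.006]
contact_force: [0.5, -0.1, -0.8]
gripper_width: 0.653
```

```bash
python3 - <<'E'
from h import *
s=snap("side")[150:250,280:410];w=snap("wrist")[200:480,120:520]
cv2.imwrite("pics/c7.png",cv2.cvtColor(np.hstack([cv2.resize(w,(400,300)),cv2.resize(s,(390,300))]),cv2.COLOR_RGB2BGR))
o=monitor.get_obs();print(o["t"],o["eef_pos"],o["contact_force"])
E
```

```text
9.05 [ 0.47272104 -0.03258034  0.02512678] [ 0.59914718 -0.16787337 -0.39579834]
```

View pics/c7.png

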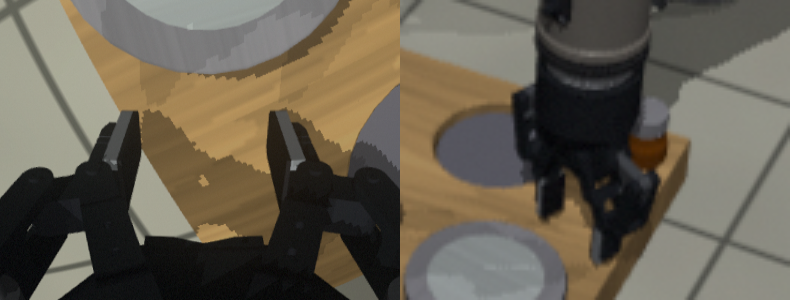

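No contact yet; the pads are still a little above the board. I'll keep descending in small steps.

Emit:
jog_arm([
  {"x": 0, "y": 0, "z": 0.01, "wx": 0, "wy": 0, "wz": 0},
  {"x": 0, "y": 0, "z": 0.015, "wx": 0, "wy": 0, "wz": 0},
  {"x": 0, "y": 0, "z": 0.015, "wx": 0, "wy": 0, "wz": 0},
])

```text
t: 9.3
eef_pos: [0.4726, -0.0326, 0.0219]
tool_rot: [0.002, 0.839, 0.545, 0.006]
contact_force: [-0.6, 0.3, -0.4]
gripper_width: 0.645
```

Emit:
jog_arm([
  {"x": 0, "y": 0, "z": 0.01, "wx": 0, "wy": 0, "wz": 0},
  {"x": 0, "y": 0, "z": 0.015, "wx": 0, "wy": 0, "wz": 0},
  {"x": 0, "y": 0, "z": 0.015, "wx": 0, "wy": 0, "wz": 0},
])

```text
t: 9.55
eef_pos: [0.4724, -0.0325, 0.0186]
tool_rot: [0.002, 0.839, 0.545, 0.005]
contact_force: [0.0, -0.3, 0.3]
gripper_width: 0.65
```

Emit:
jog_arm([
  {"x": 0, "y": 0, "z": 0.01, "wx": 0, "wy": 0, "wz": 0},
  {"x": 0, "y": 0, "z": 0.015, "wx": 0, "wy": 0, "wz": 0},
  {"x": 0, "y": 0, "z": 0.015, "wx": 0, "wy": 0, "wz": 0},
])

```text
t: 9.8
eef_pos: [0.4722, -0.0325, 0.0154]
tool_rot: [0.001, 0.839, 0.545, 0.005]
contact_force: [-0.1, -0.8, 0.3]
gripper_width: 0.647
```

```bash
python3 - <<'E'
from h import *
np.set_printoptions(precision=4,suppress=True)
print(bot.grasp_offset,[k for k in dir(bot) if k[0]!="_"])
p=snap("wrist");o=monitor.get_obs();T=np.array(o["eef_pos"]);a=2*np.arctan2(o["tool_rot"][2],o["tool_rot"][1]);X=np.array([np.cos(a),np.sin(a),0]);Y=np.array([X[1],-X[0],0])
for px in((259,303),(389,303),(259,345),(393,345)):
    q,d=ray("wrist",px);s=(np.sign(d@Y)*.0276-(q-T)@Y)/(d@Y);P=q+s*d-T;print(px,"rel tcp",P@X,P@Y,P[2])
s=snap("side")[150:250,280:410]
cv2.imwrite("pics/c8.png",cv2.cvtColor(np.hstack([cv2.resize(p[200:480,120:520],(400,300)),cv2.resize(s,(390,300))]),cv2.COLOR_RGB2BGR))
E
```

```text
0.0187 ['PlanningError', 'grasp_offset', 'hand_in']
(259, 303) rel tcp 0.007271843200798586 -0.02759999999999999 0.030808815397369183
(389, 303) rel tcp 0.010536495350467625 0.027600000000000006 0.03753537243165872
(259, 345) rel tcp -0.008926347999745817 -0.02760000000000001 0.039523123623730366
(393, 345) rel tcp -0.0005338825659549715 0.027599999999999975 0.05243486484891266
```

View pics/c8.png

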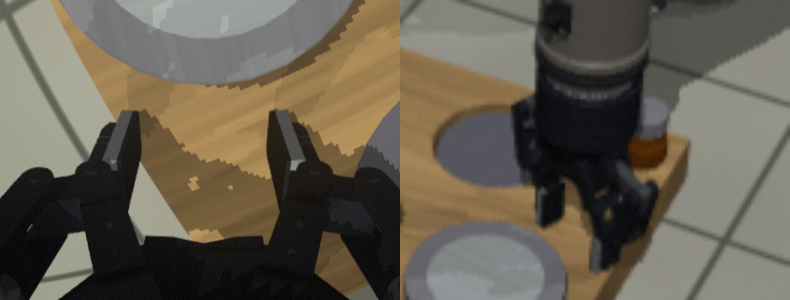

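The tips sit about 33 mm above the reported TCP, so they are now at z≈0.048, just clear of the board. I'll push the big tin at this height.

Emit:
jog_arm([
  {"x": 0.05, "y": 0, "z": -0.012, "wx": 0, "wy": 0, "wz": 0},
  {"x": 0.08, "y": 0, "z": -0.012, "wx": 0, "wy": 0, "wz": 0},
  {"x": 0.11, "y": 0, "z": -0.012, "wx": 0, "wy": 0, "wz": 0},
  {"x": 0.14, "y": 0, "z": -0.012, "wx": 0, "wy": 0, "wz": 0},
  {"x": 0.17, "y": -0.001, "z": -0.012, "wx": 0, "wy": 0, "wz": 0},
  {"x": 0.2, "y": -0.002, "z": -0.012, "wx": 0, "wy": 0, "wz": 0},
  {"x": 0.24, "y": -0.003, "z": -0.012, "wx": 0, "wy": 0, "wz": 0},
  {"x": 0.28, "y": -0.004, "z": -0.012, "wx": 0, "wy": 0, "wz": 0},
  {"x": 0.32, "y": -0.005, "z": -0.012, "wx": 0, "wy": 0, "wz": 0},
  {"x": 0.36, "y": -0.006, "z": -0.012, "wx": 0, "wy": 0, "wz": 0},
  {"x": 0.4, "y": -0.006, "z": -0.012, "wx": 0, "wy": 0, "wz": 0},
  {"x": 0.4, "y": -0.006, "z": -0.012, "wx": 0, "wy": 0, "wz": 0},
])

```text
t: 10.9
eef_pos: [0.5049, 0.0436, 0.0188]
tool_rot: [0.001, 0.838, 0.546, 0.006]
contact_force: [0.2, 0.4, 0.8]
gripper_width: 0.647
```

```bash
cat > m.py <<'E'
from fit import *
import sys
# usage: m.py dist radius sign wellx welly [z]
D,r,sg,wx,wy=map(float,sys.argv[1:6]);z=float(sys.argv[6]) if len(sys.argv)>6 else .069
cams.read_camera("wrist")
o=monitor.get_obs();T=np.array(o["eef_pos"][:2]);a=2*np.arctan2(o["tool_rot"][2],o["tool_rot"][1]);X=np.array([np.cos(a),np.sin(a)]);Y=np.array([X[1],-X[0]])
print(o["t"],o["eef_pos"],o["contact_force"],"angle",a)
W=np.array([wx,wy])
for cam in("wrist","scene","side"):
    c=cams.get_calibration(cam);p=snap(cam)
    b=circ(cam,p,c,*(T+sg*X*D),z,r,.02);d=b[1:]-T;w=W-b[1:];print(cam,b,"tin-tcp",d@X,d@Y,"well-tin",w@X,w@Y)
w=W-T;print("well-tcp",w@X,w@Y)
E
python3 m.py .064 .06 1 .5715 .197
```

```text
10.95 [0.5044 0.0425 0.0187] [-0.412   0.2091 -0.3871] angle 1.1535521585375905
wrist [40.8131  0.5334  0.1   ] tin-tcp 0.06430151857429296 0.0031478701608161214 well-tin 0.10413802080733865 -0.004460240822359275
scene [21.5638  0.5454  0.081 ] tin-tcp 0.05179445500923166 0.021817989629622874 well-tin 0.11664508437239997 -0.02313036029116602
side [27.1886  0.5304  0.106 ] tin-tcp 0.06857104595407772 -0.0020262129418474294 well-tin 0.09986849342755391 0.000713842280304279
well-tcp 0.16843953938163164 -0.0013123706615431607
```

The tin is moving as predicted, 64 mm ahead of the TCP and centred. There are 104 mm left.

Emit:
jog_arm([
  {"x": 0.04, "y": 0, "z": 0, "wx": 0, "wy": 0, "wz": 0},
  {"x": 0.08, "y": -0.001, "z": 0, "wx": 0, "wy": 0, "wz": 0},
  {"x": 0.13, "y": -0.002, "z": 0, "wx": 0, "wy": 0, "wz": 0},
  {"x": 0.18, "y": -0.003, "z": 0, "wx": 0, "wy": 0, "wz": 0},
  {"x": 0.23, "y": -0.004, "z": 0, "wx": 0, "wy": 0, "wz": 0},
  {"x": 0.28, "y": -0.005, "z": 0, "wx": 0, "wy": 0, "wz": 0},
  {"x": 0.33, "y": -0.006, "z": 0, "wx": 0, "wy": 0, "wz": 0},
  {"x": 0.38, "y": -0.007, "z": 0, "wx": 0, "wy": 0, "wz": 0},
  {"x": 0.43, "y": -0.008, "z": 0, "wx": 0, "wy": 0, "wz": 0},
  {"x": 0.47, "y": -0.008, "z": 0, "wx": 0, "wy": 0, "wz": 0},
  {"x": 0.5, "y": -0.008, "z": 0, "wx": 0, "wy": 0, "wz": 0},
  {"x": 0.5, "y": -0.008, "z": 0, "wx": 0, "wy": 0, "wz": 0},
])

```text
t: 12.1
eef_pos: [0.5436, 0.1348, 0.0194]
tool_rot: [0.001, 0.838, 0.545, 0.006]
contact_force: [-0.0, -0.1, 0.2]
gripper_width: 0.653
```

```bash
python3 m.py .064 .06 1 .5715 .197; python3 m.py .064 .06 1 .5715 .197 .058
```

```text
12.15 [0.5432 0.1337 0.0192] [ 0.2625 -0.0274 -0.7939] angle 1.1526053689492703
wrist [29.8657  0.5692  0.1942] tin-tcp 0.06582765020331226 -0.0008122159407034542 well-tin 0.003454438797000044 0.0009438107207552858
scene [26.4704  0.5842  0.1752] tin-tcp 0.05455659282712229 0.02061121202082116 well-tin 0.014725496173190017 -0.020479617240769327
side [26.7099  0.5632  0.2032] tin-tcp 0.0716154282961068 -0.00995013828380573 well-tin -0.002333339295794496 0.010081733063857562
well-tcp 0.06928208900031231 0.0001315947800518344
12.35 [0.5428 0.132  0.0191] [-0.6861  0.3347  0.2772] angle 1.1507427067224263
wrist [41.5606  0.5729  0.1915] tin-tcp 0.06654430472432876 0.0032444588870501195 well-tin 0.004483144145857083 -0.0034944890913557805
scene [26.0679  0.5799  0.1815] tin-tcp 0.060268299862361804 0.013714022534717936 well-tin 0.010759149007824036 -0.013964052739023595
side [27.412   0.5699  0.1965] tin-tcp 0.0698862118614965 -0.0015337893993564583 well-tin 0.001141237008689346 0.0012837591950507973
well-tcp 0.07102744887018585 -0.0002500302043056575
```

The big tin sits in its well: it came off the fingers, and the fit is better at the lowered lid height. Next I lift and go behind the small tin on its +y side.

Emit:
jog_arm([
  {"x": -0.04, "y": 0, "z": 0, "wx": 0, "wy": 0, "wz": 0},
  {"x": -0.05, "y": 0, "z": -0.15, "wx": 0, "wy": 0, "wz": 0},
  {"x": -0.05, "y": 0, "z": -0.35, "wx": 0, "wy": 0, "wz": 0},
  {"x": 0.0, "y": 0.15, "z": -0.4, "wx": 0, "wy": 0, "wz": 0},
  {"x": 0.08, "y": 0.33, "z": -0.4, "wx": 0, "wy": 0, "wz": 0},
  {"x": 0.15, "y": 0.5, "z": -0.4, "wx": 0, "wy": 0, "wz": 0},
  {"x": 0.155, "y": 0.67, "z": -0.4, "wx": 0, "wy": 0, "wz": 0},
  {"x": 0.155, "y": 0.67, "z": -0.4, "wx": 0, "wy": 0, "wz": 0},
  {"x": 0.155, "y": 0.67, "z": -0.4, "wx": 0, "wy": 0, "wz": 0},
  {"x": 0.155, "y": 0.67, "z": -0.4, "wx": 0, "wy": 0, "wz": 0},
])

```text
t: 13.33
eef_pos: [0.676, 0.1052, 0.0999]
tool_rot: [0.001, 0.839, 0.544, 0.004]
contact_force: [-0.5, 0.8, 0.5]
gripper_width: 0.656
```

```bash
python3 m.py .078 .049 -1 .5795 -.112; python3 - <<'E'
from fit import *
for cam in("scene","side","wrist"):
    c=cams.get_calibration(cam);p=snap(cam)
    for z in(.045,.058,.069): print(cam,z,"big",circ(cam,p,c,.5715,.197,z,.06))
E
```

```text
13.3833 [0.6756 0.1058 0.1001] [-0.7223  1.1228  0.2894] angle 1.1515509540311017
wrist [42.0898  0.6449  0.0296] tin-tcp -0.08215991064197051 0.0029487528636392285 well-tin -0.1559516548487982 -0.0020795712206931605
scene [23.0349  0.6489  0.0316] tin-tcp -0.07870483268612877 0.005788195822928326 well-tin -0.15940673280463996 -0.004919014179982258
side [31.6799  0.6339  0.0506] tin-tcp -0.06745637075332246 -0.01564710459825096 well-tin -0.17065519473744623 0.01651628624119702
well-tcp -0.2381115654907687 0.000869181642946068
scene 0.045 big [21.1183  0.5805  0.199 ]
scene 0.058 big [19.8005  0.5835  0.192 ]
scene 0.069 big [16.1711  0.5835  0.191 ]
side 0.045 big [27.0385  0.5765  0.187 ]
side 0.058 big [27.1293  0.5695  0.196 ]
side 0.069 big [26.2168  0.5635  0.203 ]
wrist 0.045 big [37.7533  0.5775  0.199 ]
wrist 0.058 big [44.7747  0.5705  0.193 ]
wrist 0.069 big [45.9059  0.5835  0.193 ]
```

Big tin confirmed in its well at about (0.570, 0.194). I'll descend behind the small tin and push it in −x.

Emit:
jog_arm([
  {"x": 0, "y": 0.012, "z": 0.15, "wx": 0, "wy": 0, "wz": 0},
  {"x": 0, "y": 0.012, "z": 0.27, "wx": 0, "wy": 0, "wz": 0},
  {"x": 0, "y": 0.012, "z": 0.35, "wx": 0, "wy": 0, "wz": 0},
  {"x": 0, "y": 0.012, "z": 0.4, "wx": 0, "wy": 0, "wz": 0},
  {"x": 0, "y": 0.012, "z": 0.405, "wx": 0, "wy": 0, "wz": 0},
  {"x": 0, "y": 0.012, "z": 0.405, "wx": 0, "wy": 0, "wz": 0},
  {"x": 0, "y": 0.012, "z": 0.405, "wx": 0, "wy": 0, "wz": 0},
])

```text
t: 14.27
eef_pos: [0.6805, 0.1057, 0.0211]
tool_rot: [0.002, 0.839, 0.545, 0.006]
contact_force: [0.5, -0.8, 0.7]
gripper_width: 0.65
```

Emit:
jog_arm([
  {"x": -0.05, "y": 0, "z": 0, "wx": 0, "wy": 0, "wz": 0},
  {"x": -0.09, "y": 0, "z": 0, "wx": 0, "wy": 0, "wz": 0},
  {"x": -0.12, "y": 0, "z": 0, "wx": 0, "wy": 0, "wz": 0},
  {"x": -0.15, "y": 0, "z": 0, "wx": 0, "wy": 0, "wz": 0},
  {"x": -0.18, "y": -0.001, "z": 0, "wx": 0, "wy": 0, "wz": 0},
  {"x": -0.22, "y": -0.002, "z": 0, "wx": 0, "wy": 0, "wz": 0},
  {"x": -0.26, "y": -0.003, "z": 0, "wx": 0, "wy": 0, "wz": 0},
  {"x": -0.3, "y": -0.003, "z": 0, "wx": 0, "wy": 0, "wz": 0},
  {"x": -0.34, "y": -0.004, "z": 0, "wx": 0, "wy": 0, "wz": 0},
  {"x": -0.38, "y": -0.004, "z": 0, "wx": 0, "wy": 0, "wz": 0},
  {"x": -0.42, "y": -0.004, "z": 0, "wx": 0, "wy": 0, "wz": 0},
  {"x": -0.42, "y": -0.004, "z": 0, "wx": 0, "wy": 0, "wz": 0},
])

```text
t: 15.27
eef_pos: [0.6446, 0.0263, 0.0201]
tool_rot: [0.002, 0.839, 0.544, 0.005]
contact_force: [-0.5, -0.2, 0.2]
gripper_width: 0.649
```

```bash
python3 m.py .0515 .049 -1 .5795 -.112
```

```text
15.3167 [0.6449 0.0273 0.02  ] [-0.0435  0.2564 -0.3341] angle 1.1499124051963403
wrist [28.731   0.6178  0.0003] tin-tcp -0.03569684124853763 -0.013647716786191035 well-tin -0.11815647007956068 0.010916679603749861
scene [24.5735  0.6248 -0.0177] tin-tcp -0.049265976296541655 9.559336999147294e-05 well-tin -0.10458733503155666 -0.002826630552432645
side [25.6875  0.6108  0.0003] tin-tcp -0.038556812997403045 -0.020036813873862483 well-tin -0.11529649833069526 0.017305776691421308
well-tcp -0.1538533113280983 -0.002731037182441179
```

The scene camera has the clearest view and shows the small tin moving in the cradle, with about 104 mm left.

Emit:
jog_arm([
  {"x": -0.04, "y": -0.001, "z": 0, "wx": 0, "wy": 0, "wz": 0},
  {"x": -0.08, "y": -0.002, "z": 0, "wx": 0, "wy": 0, "wz": 0},
  {"x": -0.13, "y": -0.004, "z": 0, "wx": 0, "wy": 0, "wz": 0},
  {"x": -0.18, "y": -0.006, "z": 0, "wx": 0, "wy": 0, "wz": 0},
  {"x": -0.23, "y": -0.008, "z": 0, "wx": 0, "wy": 0, "wz": 0},
  {"x": -0.28, "y": -0.01, "z": 0, "wx": 0, "wy": 0, "wz": 0},
  {"x": -0.33, "y": -0.012, "z": 0, "wx": 0, "wy": 0, "wz": 0},
  {"x": -0.38, "y": -0.014, "z": 0, "wx": 0, "wy": 0, "wz": 0},
  {"x": -0.43, "y": -0.014, "z": 0, "wx": 0, "wy": 0, "wz": 0},
  {"x": -0.47, "y": -0.014, "z": 0, "wx": 0, "wy": 0, "wz": 0},
  {"x": -0.51, "y": -0.014, "z": 0, "wx": 0, "wy": 0, "wz": 0},
  {"x": -0.51, "y": -0.014, "z": 0, "wx": 0, "wy": 0, "wz": 0},
])

```text
t: 16.47
eef_pos: [0.6001, -0.0655, 0.0189]
tool_rot: [0.002, 0.839, 0.544, 0.005]
contact_force: [-0.1, -0.7, -0.6]
gripper_width: 0.651
```

```bash
python3 m.py .0515 .049 -1 .5795 -.112 .058;python3 m.py .0515 .049 -1 .5795 -.112 .069
```

```text
16.5167 [ 0.6007 -0.0642  0.0191] [ 0.4054  0.3102 -0.2169] angle 1.150160712655063
wrist [29.2271  0.5737 -0.0932] tin-tcp -0.037519112061031853 -0.012827110837519735 well-tin -0.014753574630079844 0.012993466972195403
scene [24.1449  0.5787 -0.1102] tin-tcp -0.05099551116531944 -0.0013211703204669377 well-tin -0.0012771755257922548 0.0014875264551426066
side [25.2267  0.5687 -0.0912] tin-tcp -0.0377351566203503 -0.01820794021117478 well-tin -0.0145375300707614 0.01837429634585045
well-tcp -0.052272686691111694 0.0001663561346756659
16.7167 [ 0.6017 -0.0619  0.0194] [ 0.2141 -0.0774 -0.2586] angle 1.1528518051189005
wrist [29.1072  0.5708 -0.0959] tin-tcp -0.04367780058785784 -0.014415727396031159 well-tin -0.011131939949690573 0.014516888089196062
scene [22.4272  0.5838 -0.1149] tin-tcp -0.05576590264620073 0.005177072011585085 well-tin 0.0009561621086523135 -0.00507591131842018
side [21.4808  0.5638 -0.0889] tin-tcp -0.040121503821916475 -0.023654382780477268 well-tin -0.014688236715631943 0.023755543473642175
well-tcp -0.05480974053754841 0.00010116069316490686
```

Emit:
jog_arm([
  {"x": 0.04, "y": 0, "z": 0, "wx": 0, "wy": 0, "wz": 0},
  {"x": 0.05, "y": 0, "z": -0.15, "wx": 0, "wy": 0, "wz": 0},
  {"x": 0.05, "y": 0, "z": -0.35, "wx": 0, "wy": 0, "wz": 0},
  {"x": 0.1, "y": 0, "z": -0.55, "wx": 0, "wy": 0, "wz": 0},
  {"x": 0.1, "y": 0, "z": -0.6, "wx": 0, "wy": 0, "wz": 0},
  {"x": 0.1, "y": 0, "z": -0.6, "wx": 0, "wy": 0, "wz": 0},
  {"x": 0.1, "y": 0, "z": -0.6, "wx": 0, "wy": 0, "wz": 0},
  {"x": 0.1, "y": 0, "z": -0.6, "wx": 0, "wy": 0, "wz": 0},
], hand=-1)

```text
t: 17.53
eef_pos: [0.6074, -0.044, 0.1382]
tool_rot: [0.001, 0.838, 0.545, 0.005]
contact_force: [0.1, -0.4, -0.3]
gripper_width: -0.001
```

```bash
python3 - <<'E'
from fit import *
o=monitor.get_obs();print(o["t"],o["eef_pos"],o["tool_rot"],o["gripper_width"])
S=[]
for cam in("scene","side","wrist"):
    c=cams.get_calibration(cam);p=snap(cam);S.append(p)
    for z in(.045,.057,.069): print(cam,z,"big",circ(cam,p,c,.5715,.197,z,.06),"small",circ(cam,p,c,.5795,-.112,z,.049))
a=cv2.resize(S[1][160:320,200:400],(400,320));b=cv2.resize(S[0][170:310,250:450],(400,280))
cv2.imwrite("pics/c9.png",cv2.cvtColor(np.hstack([np.vstack([a,b[:280]]),cv2.resize(S[2],(400,300))[:0].reshape(0,400,3) if 0 else np.vstack([cv2.resize(S[2],(400,300)),np.zeros((300,400,3),np.uint8)])]),cv2.COLOR_RGB2BGR))
E
```

```text
17.5333 [ 0.6074 -0.044   0.1382] [0.0012 0.8383 0.5451 0.0052] -0.0007385773324032702
scene 0.045 big [25.3981  0.5735  0.189 ] small [21.9834  0.5825 -0.119 ]
scene 0.057 big [24.4809  0.5695  0.195 ] small [22.4922  0.5875 -0.124 ]
scene 0.069 big [24.0577  0.5735  0.188 ] small [20.9907  0.5805 -0.116 ]
side 0.045 big [26.2507  0.5765  0.187 ] small [27.7051  0.5815 -0.105 ]
side 0.057 big [26.2764  0.5695  0.195 ] small [25.9461  0.5675 -0.1   ]
side 0.069 big [25.4592  0.5635  0.203 ] small [21.4915  0.5705 -0.1   ]
wrist 0.045 big [20.8184  0.5705  0.187 ] small [34.6549  0.5765 -0.107 ]
wrist 0.057 big [20.3759  0.5735  0.185 ] small [33.9596  0.5815 -0.103 ]
wrist 0.069 big [19.1983  0.5765  0.19  ] small [35.9725  0.5855 -0.1   ]
```

View pics/c9.png

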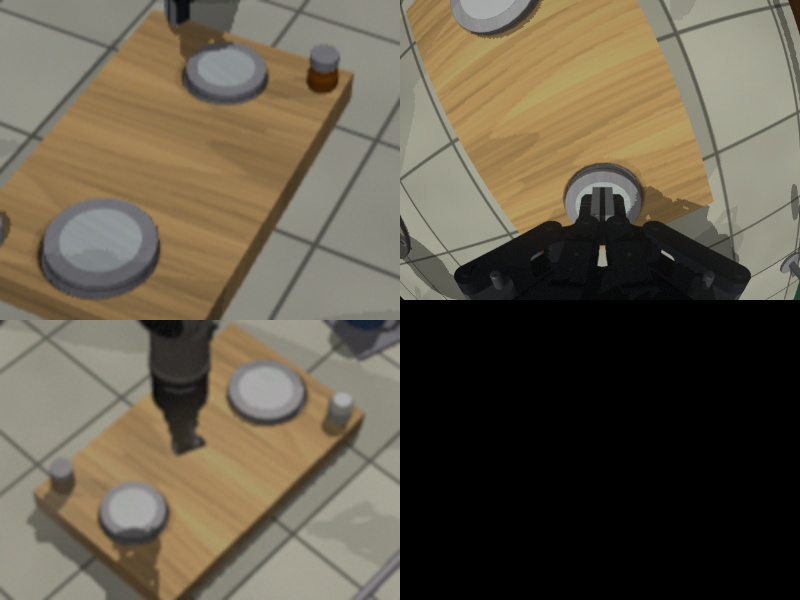

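Both tins look seated in their wells, lids proud of the board. The small one could still be hung on its rim, so I'll triangulate the bright lid discs.

```bash
python3 - <<'E'
from fit import *
G={}
for cam,S in(("scene",dict(small=(317,265),big=(383,205))),("side",dict(small=(314,194),big=(250,280)))):
    p=snap(cam);g=cv2.cvtColor(p,cv2.COLOR_RGB2LAB)[...,0].astype(int)
    for n,s in S.items():
        th=g[s[1]-3:s[1]+4,s[0]-3:s[0]+4].mean()
        # local Otsu between bright disc and grey ring
        w=g[s[1]-14:s[1]+15,s[0]-20:s[0]+21].astype(np.uint8)
        t,_=cv2.threshold(w,0,255,cv2.THRESH_OTSU)
        m=(g>t).astype(np.uint8);k,l,st,ce=cv2.connectedComponentsWithStats(m,connectivity=4);i=l[s[1],s[0]]
        G[n,cam]=ce[i];print(cam,n,th,t,st[i],ce[i])
for n in("big","small"):
    A=np.zeros((3,3));v=np.zeros(3)
    for c in("scene","side"):
        q,d=ray(c,G[n,c]);d/=np.linalg.norm(d);M=np.eye(3)-np.outer(d,d);A+=M;v+=M@q
        print(n,c,[onz(c,G[n,c],z)[:2] for z in(.057,.069)])
    print(n,np.linalg.solve(A,v))
E
```

```text
scene small 175.9591836734694 115.0 [  175    22   426   458 71954] [362.345  223.3376]
scene big 175.14285714285714 123.0 [  271    39   329   273 35185] [415.8058 164.8306]
side small 153.26530612244898 106.0 [  115   142   318   222 26824] [275.6037 249.3484]
side big 153.57142857142858 133.0 [ 229  264   42   31 1010] [249.8208 279.198 ]
big scene [array([0.5402, 0.3984]), array([0.546, 0.389])]
big side [array([0.5712, 0.1945]), array([0.5653, 0.2029])]
big [0.5555 0.2912 0.1622]
small scene [array([0.5756, 0.0937]), array([0.5811, 0.087 ])]
small side [array([0.5657, 0.0946]), array([0.5598, 0.1044])]
small [0.5706 0.0938 0.0531]
```

```bash
cat > tri.py <<'E'
from fit import *
def run(off=18):
    G={}
    for cam,S in(("scene",dict(small=(317,265),big=(383,205))),("side",dict(small=(314,194),big=(250,280)))):
        p=snap(cam);L=cv2.cvtColor(p,cv2.COLOR_RGB2LAB).astype(int)
        for n,s in S.items():
            th=np.median(L[s[1]-3:s[1]+4,s[0]-3:s[0]+4,0])
            for kind,m in(("disc",(L[...,0]>th-off)&(L[...,2]<142)),("tin",(L[...,0]>85)&(L[...,2]<138))):
                k,l,st,ce=cv2.connectedComponentsWithStats(m.astype(np.uint8),connectivity=4);i=l[s[1],s[0]]
                G[n,cam,kind]=ce[i];print(cam,n,kind,th,st[i],ce[i])
    for n in("big","small"):
        A=np.zeros((3,3));v=np.zeros(3)
        for c in("scene","side"):
            q,d=ray(c,G[n,c,"disc"]);d/=np.linalg.norm(d);M=np.eye(3)-np.outer(d,d);A+=M;v+=M@q
            print(n,c,[onz(c,G[n,c,"disc"],z)[:2] for z in(.045,.057,.069)])
        print(n,np.linalg.solve(A,v))
run()
E
python3 tri.py
```

```text
scene small disc 176.0 [305 254  23  20 370] [316.0081 263.6351]
scene small tin 176.0 [300 251  33  26 677] [315.966  263.7179]
scene big disc 175.0 [369 194  28  21 461] [382.5944 204.0022]
scene big tin 175.0 [364 190  39  30 893] [382.5868 204.4838]
side small disc 153.0 [299 184  29  19 427] [312.7471 193.4075]
side small tin 153.0 [293 182  40  27 817] [312.9315 194.8923]
side big disc 154.0 [230 264  41  31 990] [249.8455 279.201 ]
side big tin 154.0 [ 222  259   57   44 1965] [249.7496 280.715 ]
big scene [array([0.5649, 0.2026]), array([0.5704, 0.195 ]), array([0.576 , 0.1874])]
big side [array([0.5771, 0.186 ]), array([0.5712, 0.1944]), array([0.5652, 0.2029])]
big [0.5708 0.1947 0.0575]
small scene [array([ 0.5715, -0.1059]), array([ 0.5769, -0.1108]), array([ 0.5824, -0.1157])]
small side [array([ 0.5836, -0.1231]), array([ 0.5775, -0.1106]), array([ 0.5715, -0.0982])]
small [ 0.5772 -0.1107  0.0571]
```

Both lids triangulate to z≈0.057, centres within 2–3 mm of the wells, so both tins are in and resting on their seats. Now I press the small one with shut fingers.

Emit:
jog_arm([
  {"x": -0.18, "y": -0.003, "z": 0.1, "wx": 0, "wy": 0, "wz": 0},
  {"x": -0.33, "y": -0.003, "z": 0.2, "wx": 0, "wy": 0, "wz": 0},
  {"x": -0.366, "y": -0.003, "z": 0.27, "wx": 0, "wy": 0, "wz": 0},
  {"x": -0.366, "y": -0.003, "z": 0.3, "wx": 0, "wy": 0, "wz": 0},
  {"x": -0.366, "y": -0.003, "z": 0.32, "wx": 0, "wy": 0, "wz": 0},
  {"x": -0.366, "y": -0.003, "z": 0.335, "wx": 0, "wy": 0, "wz": 0},
  {"x": -0.366, "y": -0.003, "z": 0.35, "wx": 0, "wy": 0, "wz": 0},
  {"x": -0.366, "y": -0.003, "z": 0.365, "wx": 0, "wy": 0, "wz": 0},
  {"x": -0.366, "y": -0.003, "z": 0.365, "wx": 0, "wy": 0, "wz": 0},
], hand=-1)

```text
t: 18.63
eef_pos: [0.5789, -0.1095, 0.0653]
tool_rot: [0.001, 0.838, 0.546, 0.006]
contact_force: [-0.2, -0.1, 0.2]
gripper_width: -0.0
```

Emit:
jog_arm([
  {"x": 0, "y": 0, "z": 0.01, "wx": 0, "wy": 0, "wz": 0},
  {"x": 0, "y": 0, "z": 0.02, "wx": 0, "wy": 0, "wz": 0},
  {"x": 0, "y": 0, "z": 0.03, "wx": 0, "wy": 0, "wz": 0},
  {"x": 0, "y": 0, "z": 0.03, "wx": 0, "wy": 0, "wz": 0},
])

```text
t: 18.97
eef_pos: [0.5788, -0.1094, 0.0589]
tool_rot: [0.001, 0.838, 0.546, 0.006]
contact_force: [-0.1, 0.3, 0.3]
gripper_width: 0.001
```

Emit:
jog_arm([
  {"x": 0, "y": 0, "z": 0.01, "wx": 0, "wy": 0, "wz": 0},
  {"x": 0, "y": 0, "z": 0.02, "wx": 0, "wy": 0, "wz": 0},
  {"x": 0, "y": 0, "z": 0.03, "wx": 0, "wy": 0, "wz": 0},
  {"x": 0, "y": 0, "z": 0.03, "wx": 0, "wy": 0, "wz": 0},
])

```text
t: 19.3
eef_pos: [0.5785, -0.1094, 0.0524]
tool_rot: [0.001, 0.838, 0.546, 0.005]
contact_force: [-0.1, -0.7, -0.2]
gripper_width: -0.0
```

Emit:
jog_arm([
  {"x": 0, "y": 0, "z": 0.01, "wx": 0, "wy": 0, "wz": 0},
  {"x": 0, "y": 0, "z": 0.02, "wx": 0, "wy": 0, "wz": 0},
  {"x": 0, "y": 0, "z": 0.02, "wx": 0, "wy": 0, "wz": 0},
])

```text
t: 19.55
eef_pos: [0.5782, -0.1094, 0.0479]
tool_rot: [0.001, 0.838, 0.546, 0.005]
contact_force: [0.3, -0.1, -0.2]
gripper_width: 0.001
```

Emit:
jog_arm([
  {"x": 0, "y": 0, "z": 0.01, "wx": 0, "wy": 0, "wz": 0},
  {"x": 0, "y": 0, "z": 0.02, "wx": 0, "wy": 0, "wz": 0},
  {"x": 0, "y": 0, "z": 0.02, "wx": 0, "wy": 0, "wz": 0},
])

```text
t: 19.8
eef_pos: [0.5779, -0.1093, 0.0435]
tool_rot: [0.0, 0.838, 0.546, 0.005]
contact_force: [-0.9, -0.0, -0.6]
gripper_width: 0.005
```

Emit:
jog_arm([
  {"x": 0, "y": 0, "z": 0.01, "wx": 0, "wy": 0, "wz": 0},
  {"x": 0, "y": 0, "z": 0.02, "wx": 0, "wy": 0, "wz": 0},
  {"x": 0, "y": 0, "z": 0.02, "wx": 0, "wy": 0, "wz": 0},
])

```text
t: 20.05
eef_pos: [0.5776, -0.1093, 0.039]
tool_rot: [0.0, 0.838, 0.546, 0.005]
contact_force: [0.1, -1.0, -0.5]
gripper_width: -0.002
```

Emit:
jog_arm([
  {"x": 0, "y": 0, "z": 0.01, "wx": 0, "wy": 0, "wz": 0},
  {"x": 0, "y": 0, "z": 0.02, "wx": 0, "wy": 0, "wz": 0},
  {"x": 0, "y": 0, "z": 0.02, "wx": 0, "wy": 0, "wz": 0},
])

```text
t: 20.3
eef_pos: [0.5773, -0.1093, 0.0345]
tool_rot: [0.0, 0.838, 0.546, 0.004]
contact_force: [0.3, -1.4, -0.2]
gripper_width: 0.0
```

Emit:
jog_arm([
  {"x": 0, "y": 0, "z": 0.01, "wx": 0, "wy": 0, "wz": 0},
  {"x": 0, "y": 0, "z": 0.015, "wx": 0, "wy": 0, "wz": 0},
  {"x": 0, "y": 0, "z": 0.015, "wx": 0, "wy": 0, "wz": 0},
])

```text
t: 20.55
eef_pos: [0.5771, -0.1092, 0.0312]
tool_rot: [-0.0, 0.838, 0.546, 0.004]
contact_force: [0.1, 0.2, -0.1]
gripper_width: 0.001
```

Emit:
jog_arm([
  {"x": 0, "y": 0, "z": 0.01, "wx": 0, "wy": 0, "wz": 0},
  {"x": 0, "y": 0, "z": 0.015, "wx": 0, "wy": 0, "wz": 0},
  {"x": 0, "y": 0, "z": 0.015, "wx": 0, "wy": 0, "wz": 0},
])

```text
t: 20.8
eef_pos: [0.5775, -0.1092, 0.0285]
tool_rot: [0.0, 0.838, 0.546, 0.004]
contact_force: [-0.9, -0.1, 3.4]
gripper_width: 0.0
```

Contact at TCP z≈0.029, with force rising. I'll press on until the force jumps at the stop, expected near TCP z≈0.017.

Emit:
jog_arm([
  {"x": 0, "y": 0, "z": 0.01, "wx": 0, "wy": 0, "wz": 0},
  {"x": 0, "y": 0, "z": 0.02, "wx": 0, "wy": 0, "wz": 0},
  {"x": 0, "y": 0, "z": 0.02, "wx": 0, "wy": 0, "wz": 0},
])

```text
t: 21.05
eef_pos: [0.5775, -0.1092, 0.0247]
tool_rot: [0.0, 0.838, 0.546, 0.004]
contact_force: [-1.3, 0.1, 4.1]
gripper_width: -0.003
```

Emit:
jog_arm([
  {"x": 0, "y": 0, "z": 0.01, "wx": 0, "wy": 0, "wz": 0},
  {"x": 0, "y": 0, "z": 0.02, "wx": 0, "wy": 0, "wz": 0},
  {"x": 0, "y": 0, "z": 0.02, "wx": 0, "wy": 0, "wz": 0},
])

```text
t: 21.3
eef_pos: [0.5775, -0.1093, 0.0209]
tool_rot: [0.0, 0.838, 0.546, 0.004]
contact_force: [-1.4, -0.5, 4.1]
gripper_width: -0.002
```

Emit:
jog_arm([
  {"x": 0, "y": 0, "z": 0.01, "wx": 0, "wy": 0, "wz": 0},
  {"x": 0, "y": 0, "z": 0.02, "wx": 0, "wy": 0, "wz": 0},
  {"x": 0, "y": 0, "z": 0.02, "wx": 0, "wy": 0, "wz": 0},
])

```text
t: 21.55
eef_pos: [0.5775, -0.1093, 0.0171]
tool_rot: [0.0, 0.838, 0.546, 0.004]
contact_force: [-1.4, 1.0, 2.8]
gripper_width: 0.002
```

Emit:
jog_arm([
  {"x": 0, "y": 0, "z": 0.01, "wx": 0, "wy": 0, "wz": 0},
  {"x": 0, "y": 0, "z": 0.02, "wx": 0, "wy": 0, "wz": 0},
  {"x": 0, "y": 0, "z": 0.02, "wx": 0, "wy": 0, "wz": 0},
])

```text
t: 21.8
eef_pos: [0.5777, -0.1093, 0.0158]
tool_rot: [0.001, 0.838, 0.546, 0.004]
contact_force: [-9.0, 0.9, 28.4]
gripper_width: -0.003
```

```bash
python3 -c "
from h import *
for i in range(3):
    cams.read_camera('side');o=monitor.get_obs();print(o['t'],o['eef_pos'],o['contact_force'],o['torque'])"
```

```text
21.85 [ 0.57766713 -0.10930794  0.01582141] [-10.15256119   0.88769665  27.56084366] [0.23347088 2.16406669 0.05157481]
21.9 [ 0.57765779 -0.1093356   0.01583491] [-9.94538486  1.31641284 27.87398181] [ 0.16962014  2.25886723 -0.00673219]
21.95 [ 0.57769064 -0.1092943   0.01584451] [-10.2270466    1.49751738  28.60816266] [0.1324863  2.23060401 0.00981875]
```

Firm stop: 28 N at TCP z 0.0158, after about 13 mm of travel. The small tin is home. Next I lift and go to the big one.

Emit:
jog_arm([
  {"x": 0, "y": 0, "z": -0.1, "wx": 0, "wy": 0, "wz": 0},
  {"x": 0, "y": 0, "z": -0.3, "wx": 0, "wy": 0, "wz": 0},
  {"x": 0.1, "y": -0.05, "z": -0.4, "wx": 0, "wy": 0, "wz": 0},
  {"x": 0.3, "y": -0.14, "z": -0.4, "wx": 0, "wy": 0, "wz": 0},
  {"x": 0.48, "y": -0.22, "z": -0.4, "wx": 0, "wy": 0, "wz": 0},
  {"x": 0.65, "y": -0.3, "z": -0.4, "wx": 0, "wy": 0, "wz": 0},
  {"x": 0.8, "y": -0.37, "z": -0.4, "wx": 0, "wy": 0, "wz": 0},
  {"x": 0.8, "y": -0.37, "z": -0.4, "wx": 0, "wy": 0, "wz": 0},
])

```text
t: 22.62
eef_pos: [0.5734, 0.0766, 0.0969]
tool_rot: [-0.001, 0.835, 0.55, 0.006]
contact_force: [0.5, 0.5, 0.4]
gripper_width: -0.004
```

Emit:
jog_arm([
  {"x": 0.18, "y": -0.09, "z": 0, "wx": 0, "wy": 0, "wz": 0},
  {"x": 0.36, "y": -0.18, "z": 0, "wx": 0, "wy": 0, "wz": 0},
  {"x": 0.54, "y": -0.25, "z": 0.05, "wx": 0, "wy": 0, "wz": 0},
  {"x": 0.575, "y": -0.278, "z": 0.15, "wx": 0, "wy": 0, "wz": 0},
  {"x": 0.575, "y": -0.278, "z": 0.22, "wx": 0, "wy": 0, "wz": 0},
  {"x": 0.575, "y": -0.278, "z": 0.25, "wx": 0, "wy": 0, "wz": 0},
  {"x": 0.575, "y": -0.278, "z": 0.25, "wx": 0, "wy": 0, "wz": 0},
])

```text
t: 23.2
eef_pos: [0.5671, 0.2021, 0.0457]
tool_rot: [-0.001, 0.835, 0.55, 0.004]
contact_force: [-0.2, -0.0, 0.5]
gripper_width: -0.003
```

Emit:
jog_arm([
  {"x": -0.027, "y": 0.03, "z": 0.01, "wx": 0, "wy": 0, "wz": 0},
  {"x": -0.027, "y": 0.03, "z": 0.03, "wx": 0, "wy": 0, "wz": 0},
  {"x": -0.027, "y": 0.03, "z": 0.045, "wx": 0, "wy": 0, "wz": 0},
  {"x": -0.027, "y": 0.03, "z": 0.058, "wx": 0, "wy": 0, "wz": 0},
  {"x": -0.027, "y": 0.03, "z": 0.058, "wx": 0, "wy": 0, "wz": 0},
])

```text
t: 23.62
eef_pos: [0.5705, 0.1943, 0.0338]
tool_rot: [-0.001, 0.836, 0.549, 0.003]
contact_force: [1.2, 0.1, 0.3]
gripper_width: 0.001
```

Emit:
jog_arm([
  {"x": 0, "y": 0, "z": 0.01, "wx": 0, "wy": 0, "wz": 0},
  {"x": 0, "y": 0, "z": 0.02, "wx": 0, "wy": 0, "wz": 0},
  {"x": 0, "y": 0, "z": 0.02, "wx": 0, "wy": 0, "wz": 0},
])

```text
t: 23.87
eef_pos: [0.5706, 0.1945, 0.0298]
tool_rot: [-0.001, 0.836, 0.549, 0.004]
contact_force: [0.5, 0.4, -0.2]
gripper_width: 0.0
```

Emit:
jog_arm([
  {"x": 0, "y": 0, "z": 0.01, "wx": 0, "wy": 0, "wz": 0},
  {"x": 0, "y": 0, "z": 0.02, "wx": 0, "wy": 0, "wz": 0},
  {"x": 0, "y": 0, "z": 0.02, "wx": 0, "wy": 0, "wz": 0},
])

```text
t: 24.12
eef_pos: [0.5707, 0.1945, 0.0261]
tool_rot: [-0.001, 0.836, 0.549, 0.004]
contact_force: [-0.3, -0.7, 2.3]
gripper_width: 0.005
```

Emit:
jog_arm([
  {"x": 0, "y": 0, "z": 0.01, "wx": 0, "wy": 0, "wz": 0},
  {"x": 0, "y": 0, "z": 0.02, "wx": 0, "wy": 0, "wz": 0},
  {"x": 0, "y": 0, "z": 0.02, "wx": 0, "wy": 0, "wz": 0},
])

```text
t: 24.37
eef_pos: [0.5707, 0.1945, 0.0224]
tool_rot: [-0.0, 0.836, 0.549, 0.004]
contact_force: [-0.8, -0.1, 2.8]
gripper_width: 0.002
```

Emit:
jog_arm([
  {"x": 0, "y": 0, "z": 0.01, "wx": 0, "wy": 0, "wz": 0},
  {"x": 0, "y": 0, "z": 0.02, "wx": 0, "wy": 0, "wz": 0},
  {"x": 0, "y": 0, "z": 0.02, "wx": 0, "wy": 0, "wz": 0},
])

```text
t: 24.62
eef_pos: [0.5707, 0.1945, 0.0186]
tool_rot: [-0.0, 0.836, 0.549, 0.004]
contact_force: [-1.0, -0.7, 2.9]
gripper_width: -0.003
```

Emit:
jog_arm([
  {"x": 0, "y": 0, "z": 0.01, "wx": 0, "wy": 0, "wz": 0},
  {"x": 0, "y": 0, "z": 0.018, "wx": 0, "wy": 0, "wz": 0},
  {"x": 0, "y": 0, "z": 0.018, "wx": 0, "wy": 0, "wz": 0},
])

```text
t: 24.87
eef_pos: [0.5709, 0.1945, 0.016]
tool_rot: [-0.0, 0.836, 0.549, 0.004]
contact_force: [-4.0, -1.7, 11.8]
gripper_width: -0.002
```

Emit:
jog_arm([
  {"x": 0, "y": 0, "z": 0.01, "wx": 0, "wy": 0, "wz": 0},
  {"x": 0, "y": 0, "z": 0.018, "wx": 0, "wy": 0, "wz": 0},
  {"x": 0, "y": 0, "z": 0.018, "wx": 0, "wy": 0, "wz": 0},
])

```text
t: 25.12
eef_pos: [0.571, 0.1945, 0.0158]
tool_rot: [0.001, 0.836, 0.549, 0.003]
contact_force: [-11.2, -4.9, 33.0]
gripper_width: -0.004
```

Emit:
jog_arm([
  {"x": 0, "y": 0, "z": -0.1, "wx": 0, "wy": 0, "wz": 0},
  {"x": 0, "y": 0, "z": -0.3, "wx": 0, "wy": 0, "wz": 0},
  {"x": -0.1, "y": 0, "z": -0.5, "wx": 0, "wy": 0, "wz": 0},
  {"x": -0.3, "y": 0, "z": -0.7, "wx": 0, "wy": 0, "wz": 0},
  {"x": -0.45, "y": 0, "z": -0.9, "wx": 0, "wy": 0, "wz": 0},
  {"x": -0.6, "y": 0, "z": -1, "wx": 0, "wy": 0, "wz": 0},
  {"x": -0.7, "y": 0, "z": -1, "wx": 0, "wy": 0, "wz": 0},
  {"x": -0.7, "y": 0, "z": -1, "wx": 0, "wy": 0, "wz": 0},
  {"x": -0.7, "y": 0, "z": -1, "wx": 0, "wy": 0, "wz": 0},
])

```text
t: 25.87
eef_pos: [0.5144, 0.0635, 0.216]
tool_rot: [0.002, 0.837, 0.548, 0.004]
contact_force: [0.0, 0.8, -0.5]
gripper_width: -0.005
```

```bash
python3 tri.py; python3 - <<'E'
from h import *
S=[snap("side")[160:320,180:380],snap("scene")[170:330,250:450]];w=cv2.resize(snap("wrist"),(400,300))
cv2.imwrite("pics/c10.png",cv2.cvtColor(np.vstack([np.hstack([cv2.resize(x,(400,300)) for x in S]),np.hstack([w,w*0])]),cv2.COLOR_RGB2BGR))
E
```

```text
scene small disc 101.0 [299 253  34  25 627] [316.8309 264.9362]
scene small tin 101.0 [300 254  33  24 572] [316.9545 265.6241]
scene big disc 172.0 [369 196  28  22 466] [382.3584 206.4936]
scene big tin 172.0 [364 192  38  31 898] [382.3708 206.6503]
side small disc 95.0 [293 188  40  24 639] [310.9155 198.2911]
side small tin 95.0 [293 189  34  23 541] [309.2847 198.3512]
side big disc 155.0 [ 230  269   41   31 1011] [250.1365 283.9238]
side big tin 155.0 [ 222  263   57   45 1975] [250.1423 284.9878]
big scene [array([0.5711, 0.1945]), array([0.5765, 0.1869]), array([0.582 , 0.1794])]
big side [array([0.5699, 0.1969]), array([0.564 , 0.2052]), array([0.5581, 0.2135])]
big [0.5705 0.1956 0.0434]
small scene [array([ 0.5765, -0.1074]), array([ 0.5819, -0.1123]), array([ 0.5873, -0.1172])]
small side [array([ 0.5794, -0.1048]), array([ 0.5734, -0.0926]), array([ 0.5674, -0.0804])]
small [ 0.5781 -0.1063  0.0448]
```

View pics/c10.png

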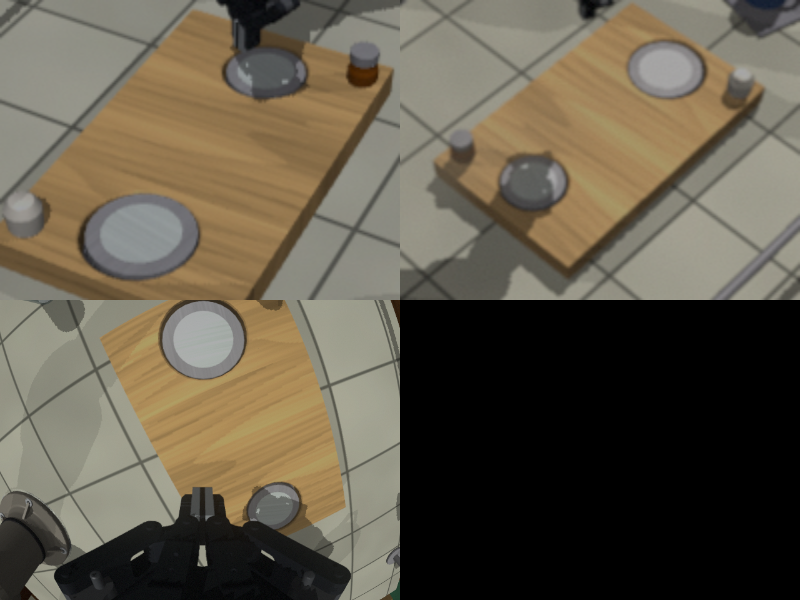

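Both lids are flush with the board (triangulated z 0.043 and 0.045). The small tin's centre reading is skewed by the gripper's shadow. The bystanders in view (salt pot and spice jar) stand where they were, and the arm is clear, so I'm handing in.

```bash
python3 -c "
from h import *
o=monitor.get_obs();print(o['t'],o['contact_force']);print(bot.hand_in())"
```

```text
26.1167 [-0.6649553   0.35678193 -0.28436824]
the job is handed in; nothing more can be done
None
```

I slid both tins into their own wells and pressed each one down to the firm stop. I handed in at 26.1 s of the 69 s allowed; it gives no verdict.

**Last checks**
- **Pressing:** measured force was 33 N on the big tin and about 28 N on the small one, under the 60 N limit. Both stopped at the same height.
- **Lid height:** the lids measured 0.043 m (big) and 0.045 m (small), against the board's top at 0.045 m.
- **Position:** the big tin measured about 2 mm from its well's centre. The small tin read about 6 mm off, but the gripper's shadow lay on its lid. Before pressing it read about 3 mm, and the well's clearance is only 4 mm.
- **Clear of everything:** the arm was touching nothing at hand-in. The salt pot and spice jar look unmoved. The arm kept clear of the other bystanders, but I did not measure them again.

**What went wrong**
- **First push missed:** my first push passed over the big tin's lid without moving it. The fingertips stand higher than the reported tool point: about 27 mm when shut and 33 mm part open. I corrected for this from the wrist camera and by touch.
- **Unreliable readings:** some circle fits on the tins disagreed by 1–2 cm where the fingers hid the rim, so I ignored those.

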